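# Block in a die on the magnetic chuck for surface grinding

## Task

Block in the blue-topped die on the magnetic chuck, ready for surface grinding: seat it at the middle of the chuck's length with its long side close up to the back rail, then set the wide bright stop close up to its end away from the chuck's lever (the way the wheel will push it), the narrow black stop close up to its end nearest the lever, and the brass-and-steel striped parallel close up to the middle of its front. Everything stands flat and square on the chuck, with each stop centred on the end it guards and only a few millimetres of gap (at most 8) to be tapped up later. The tall red riser would foul the wheel, so leave it and the other bench tools where they are.

Things in the scene. Friction and masses are not known exactly. Their poses are not given: they have to be found in the camera images.
- chuck: fixed magnetic chuck (magnet off), turned any way: bright top with brass lines on a green foot, 125 mm along x, 200 along y, top face 50 above the bench. Origin: centre of underside. Dark back rail along the whole +x edge: inner face at x = +62.5, 8 thick, 4 above the top face. Front: -x. The lever (steel bar, red ball, below the top face; leave it) is on the -y end, reaching 30 beyond it.
- die_center (a point): die to be ground: steel block with a blue top, one large bore and four small holes; 48 along its x, 60 along its y, 40 high, about 0.7 kg. Point at its centre, 20 above its underside; z up. On the chuck its 60 side lies along the rail (either way round).
- wide_stop_center (a point): wide stop: plain bright steel block with one hole in the top; 46 along its x, 34 along its y, 32 high, about 0.4 kg. Point at its centre, 16 above its underside. One of its 46 wide faces goes against the die's end.
- narrow_stop_center (a point): narrow stop: black block without holes; 46 along its x, 26 along its y, 28 high, about 0.26 kg. Point at its centre, 14 above its underside. One of its 46 wide faces goes against the die's end.
- parallel_center (a point): laminated magnetic-chuck parallel: short bar of alternating brass and steel stripes; 24 along its x, 54 along its y, 28 high, about 0.25 kg. Point at its centre, 14 above its underside. One of its 54 long faces goes against the die's front (the 60 long side that looks away from the rail).
- riser_center (a point): riser block, not wanted: red, six holes in its top, 30 x 50, 60 high (higher than the die). Point at its centre, 30 above the bench. It stands among the parts; leave it where it is.
- hammer_center (a point): brass hammer lying on the bench, wooden handle, about 200 long and 31 high; point at the middle of the handle. Leave it.
- dresser_center (a point): diamond dresser: dark steel holder 50 x 26 x 22 with a copper stud up to 38 high; point at the centre of the holder. Leave it.
- oil_can_center (a point): copper oil can, 60 across, 85 high, with a thin spout up to 128; point on its axis 40 above the bench. Leave it.
- brush_center (a point): bench brush lying bristles up, 215 long, 26 wide, 34 high; point near its middle. Leave it.

How it is judged:
By the outcome, as a careful person would: the job done as asked, in the order asked, and still so for the second after the job is handed in, with the robot touching nothing.
It also fails if it takes over 120 s, if anything falls off the work surface, if the arm or the gripper's body presses on something with over 40 N, if the wrist force passes 120 N, or if a joint passes its speed limit or range.

## Robot

A 6-joint arm with a two-finger parallel gripper is mounted at the origin on the work surface. World frame = base frame: x ahead of the robot, y to its left, z up, the work surface at z = 0. Lengths are in m, angles in degrees, forces in N, time in s.
With the tool pointing down it reaches from about 0.25 to 0.725 m from the base axis. Payload 9.7 kg.
Tool frame: the origin (TCP) lies between the finger pads; the fingertips stand 11 mm ahead of it and the grasp point (between the pads) lies 8 mm behind it; z points along the fingers, y is the line along which they close (so a half turn about z gives the same grasp; the last joint's range is limited). The gripper opens to 85 mm and grips with 20 to 120 N. Pads are 22 mm wide; open, the fingers measure 114 mm over their backs; the gripper's body (76 mm by 85 mm) begins 54 mm behind the grasp point. The pads swing forward as they close: fully open they stand 13 mm farther back than shut.
Start: joints at [72.25, 4.979, 10.078, 95.1, 0, 90], TCP at [0.168, 0.524, 0.242] pointing down, gripper open.
Joint ranges: [-179.16, 179.16], [-48.56, 103.87], [-65.8, 70.77], [-126.05, 130.52], [-82.76, 87.17], [-180, 180]. Speed limits (degrees/s): [127.2, 127.2, 147.25, 180, 180, 180].

## Interface

Orientations are given as [roll, pitch, yaw] about the fixed x, y, z axes, in that order (R = Rz(yaw) Ry(pitch) Rx(roll)).
In Python, from workcell import monitor, cams, ticket gives the robot as it stands.
- The arm moves only by the tool carry_out, never from a script. Its argument "plan" is a list of rows, each an object with "travel": the shift along the world's x, y, z as a fraction of full scale, a list of three; "angular": the turn, a rotation vector about the world's x, y, z as a fraction of full scale, a list of three; "grip": the gripper's target within -1 to 1 (fully open at 1, half-way at 0, shut at -1). In form: [{"travel": [x, y, z], "angular": [ax, ay, az], "grip": grip}, ...]. A call has 1 to 8 rows; each row is the pose to reach, as a shift and turn from the pose commanded when the call began; what a row does not reach only later rows make up. Full scale, the value 1, is 300 mm for a shift and 0.5 rad for a turn. A row lasts 1/12 s, in which the tool goes at most 41.7 mm and 7.16 degrees, less where a joint would pass 70% of its speed; a pose out of reach is approached as far as the arm can. A call with a number of a shift or a turn outside -1 to 1 is refused whole. A call with a gripper value outside its range is refused whole. The fingers move at their own pace and stop on an object; "grip_force" is the grip in N (left out, the last holds). Time passes only in rows, so rows that repeat a pose let the fingers close. It gives the time, the measured TCP pose, the force, the opening and the grip force at its end, in the units of the state.
- monitor.get_obs(): the state, without advancing time (a new reading comes with each control period).
- cams.camera(name): name is "scene" or "top" or "wrist"; returns a dict with "frame" (420x560x3 uint8, red, green, blue), "mtx" (3x3 intrinsics, pixels), "view" (4x4, takes a point from world to camera coordinates); the wrist camera has in their place "T_tool_cam" (4x4, takes a point from camera to tool coordinates, whose origin is the TCP and whose axes are the flange's). Camera axes: x right, y up, looking along -z (the intrinsics and any distortion apply to the point x, -y, -z); pixel columns grow to the right and rows downward; lengths in m; the calibration is good to about 2 mm. The wrist camera is an equidistant fisheye: a pixel r from the principal point sees the ray r / f radians off the axis. A picture is of the moment at which its call begins: read the wrist's pose just before it. There is no depth.
- ticket.job_done(): hands the job in; it is judged then, once.
The state is a dict: "time": time; "q": joint angles; "qd": joint speeds; "joint_efforts": joint torques, N m; "ee_pos": TCP position; "tcp_rot": TCP orientation; "wrist_force": force on the tool from outside, world axes, zero at the start; "torque": the same for the moment, N m; "opening": finger opening in m; "grasp_force": force on a finger pad.
Only numpy, scipy, OpenCV 4.12 (cv2) and the standard library are available. Lean on these libraries where they do the work, as an engineer would, in place of code of your own. Each camera call takes 0.05 s, during which the arm holds its last target. There are 200 camera calls.

## Working session

There is one attempt and no reset: what is moved stays moved. The work goes in short steps, Python scripts to look and compute and a tool call to move; the robot and the scene stay as the last step left them, time stands still between calls to the robot, and variables do not carry over. Pictures are saved under pics/ and viewed, at most 17 in all, crops included, and the job is handed in when it is done.

Besides the shell and the picture viewer there is one more tool, called after "Emit:" by a JSON object that holds its "fn" and its "kwargs". carry_out: Moves the arm, as the interface text tells. Its arguments: {"type":"object","properties":{"plan":{"type":"array","items":{"type":"object","properties":{"travel":{"type":"array","items":{"type":"number"}},"angular":{"type":"array","items":{"type":"number"}},"grip":{"type":"number"}}}},"grip_force":{"type":"number"}},"required":["plan"]}

```bash
ls; mkdir -p pics
cat > h.py <<'E'
import numpy as np, cv2
from workcell import monitor, cams, ticket
def shot(n,f):
    c=cams.camera(n); cv2.imwrite('pics/'+f,c['frame'][:,:,::-1]); np.savez('pics/'+f+'.npz',**{k:v for k,v in c.items() if v is not None}); return c
def ray(c,uv):
    uv=np.atleast_2d(np.asarray(uv,float)); K=c['mtx']; V=c['view']
    d=np.c_[(uv[:,0]-K[0,2])/K[0,0],-(uv[:,1]-K[1,2])/K[1,1],-np.ones(len(uv))]
    R=V[:3,:3]; return -R.T@V[:3,3], d@R
def onz(c,uv,z):
    o,d=ray(c,uv); return o+d*((z-o[2])/d[:,2])[:,None]
def load(f): return dict(np.load('pics/'+f+'.npz',allow_pickle=True))
E
python3 - <<'E'
from h import *
print(monitor.get_obs())
for n in('top','scene'):
    c=shot(n,n+'1.png'); print({k:(v if k!='frame' else 0) for k,v in c.items()})
E
```

```text
pics
{'time': 0.0, 'q': array([7.22527690e+01, 5.01046884e+00, 1.00321483e+01, 9.50992766e+01,
       8.91899816e-04, 9.00000839e+01]), 'qd': array([ 0.09847471, -0.10111332,  0.03229634, -0.0806744 ,  0.05705289,
       -0.09886564]), 'joint_efforts': array([ 1.58037551e-04, -5.20389855e+01,  4.64798212e+01,  1.63282512e-02,
       -4.88091155e-05,  1.19712411e-05]), 'ee_pos': array([0.16757674, 0.52361072, 0.24156847]), 'tcp_rot': array([-1.79922403e+02, -8.91785308e-04,  1.62252684e+02]), 'wrist_force': array([ 0.29351781,  0.30635542, -0.15321434]), 'torque': array([ 0.00744313,  0.00859018, -0.01877786]), 'grasp_force': 0.0, 'opening': 0.08531387344698568}
{'frame': 0, 'mtx': array([[381.23145772,   0.        , 277.72657569],
       [  0.        , 381.23145772, 215.5007005 ],
       [  0.        ,   0.        ,   1.        ]]), 'view': array([[-5.36443150e-03, -9.99393662e-01,  3.44024768e-02,
        -1.30678762e-01],
       [ 9.90480863e-01, -5.78240896e-04,  1.37649288e-01,
        -5.72903836e-01],
       [-1.37545934e-01,  3.48134050e-02,  9.89883399e-01,
        -7.92126390e-01],
       [ 0.00000000e+00,  0.00000000e+00,  0.00000000e+00,
         1.00000000e+00]])}
{'frame': 0, 'mtx': array([[471.40558375,   0.        , 285.70038077],
       [  0.        , 471.40558375, 214.49329042],
       [  0.        ,   0.        ,   1.        ]]), 'view': array([[-0.8104132 ,  0.58579156,  0.00887044,  0.53764316],
       [-0.35821027, -0.50743333,  0.7837071 ,  0.11717636],
       [ 0.46359017,  0.6319491 ,  0.62106722, -1.26454054],
       [ 0.        ,  0.        ,  0.        ,  1.        ]])}
```

View pics/top1.png

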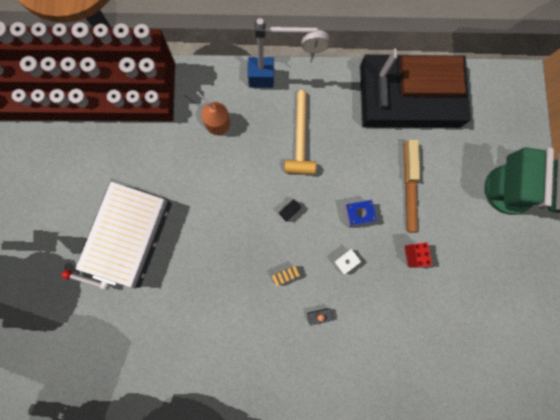

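View pics/scene1.png

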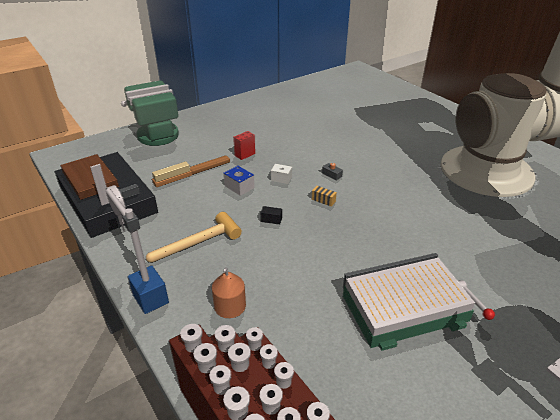

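The top view shows the chuck at about (122,235), with its rail on the right edge and its lever at lower left. The die is at (361,213), the wide stop at (347,261), the narrow stop at (290,210), the parallel at (286,275), the riser at (420,255) and the dresser at (320,316). The scene view confirms which is which.

```bash
cat >> h.py <<'E'
def rect(c,mask,z,roi=None):
    m=mask.astype(np.uint8)
    if roi is not None:
        k=np.zeros_like(m);x0,y0,x1,y1=roi;k[y0:y1,x0:x1]=1;m=m*k
    cs,_=cv2.findContours(m,cv2.RETR_EXTERNAL,cv2.CHAIN_APPROX_NONE)
    b=max(cs,key=cv2.contourArea)[:,0,:]
    p=onz(c,b,z)[:,:2]
    (cx,cy),(w,h),a=cv2.minAreaRect((p*1000).astype(np.float32))
    return np.round([cx,cy,w,h,a],1)
E
python3 - <<'E'
from h import *
c=load('top1.png')
f=c['frame'].astype(int);r,g,b=f[...,0],f[...,1],f[...,2]
print('die',rect(c,(b>r+60)&(b>g+60),.04,(335,190,390,235)))
print('wide',rect(c,(r>170)&(g>170),.032,(325,240,370,280)))
print('narrow',rect(c,(r<60),.028,(270,190,310,230)))
print('par',rect(c,(r>b+50),.028,(265,260,305,290)))
print('chuck',rect(c,(r>170)&(g>150),.05,(60,170,180,300)))
print('riser',rect(c,(r>g+80),.06,(400,235,440,275)))
for n,p,z in[('lever',(67,275),.03),('dresser',(320,316),.022),('hammer head',(300,168),.03),('handle',(302,95),.02),('brush',(412,230),.02),('oil',(215,118),.04)]: print(n,onz(c,p,z))
cw=shot('wrist','w1.png'); print({k:v for k,v in cw.items() if k!='frame'})
E
```

```text
die [ 580.5 -316.4   46.8   59.     9.6]
wide [ 472.7 -284.2   35.4   47.6   35.9]
narrow [ 587.4 -160.9   25.3   46.3   44.9]
par [ 442.8 -148.9   26.    56.9   22.8]
chuck [524.2 206.6 123.8 218.6  71.2]
riser [ 485.1 -431.7   49.    49.5    7.5]
lever [[0.44635609 0.3174141  0.03      ]]
dresser [[ 0.35512002 -0.22366355  0.022     ]]
hammer head [[ 0.68266047 -0.18382498  0.03      ]]
handle [[ 0.86195023 -0.19187997  0.02      ]]
brush [[ 0.54227128 -0.4368126   0.02      ]]
oil [[0.79533998 0.00820737 0.04      ]]
{'mtx': array([[325.1922621 ,   0.        , 278.01381653],
       [  0.        , 325.1922621 , 206.59407075],
       [  0.        ,   0.        ,   1.        ]]), 'T_tool_cam': array([[ 2.65853279e-04,  9.47813062e-01,  3.18826487e-01,
         8.24476142e-02],
       [ 9.99999964e-01, -2.43965568e-04, -1.08584195e-04,
        -1.22860829e-03],
       [-2.51348333e-05,  3.18826504e-01, -9.47813093e-01,
        -1.31108533e-01],
       [ 0.00000000e+00,  0.00000000e+00,  0.00000000e+00,
         1.00000000e+00]])}
```

View pics/w1.png

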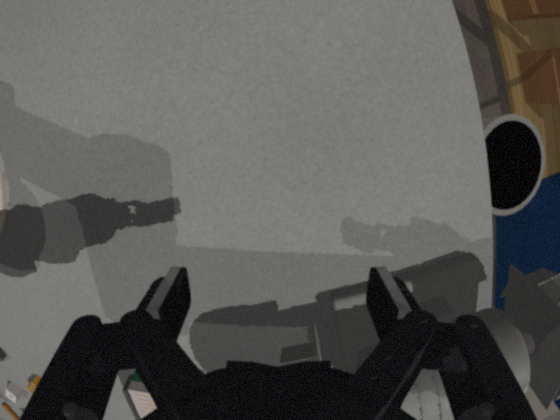

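Emit:
{"fn": "carry_out", "kwargs": {"plan": [{"travel": [0.26, -0.337, 0], "angular": [0, 0, -0.84], "grip": 1}, {"travel": [0.26, -0.337, 0], "angular": [0, 0, -0.84], "grip": 1}, {"travel": [0.26, -0.337, 0], "angular": [0, 0, -0.84], "grip": 1}, {"travel": [0.26, -0.337, 0], "angular": [0, 0, -0.84], "grip": 1}, {"travel": [0.26, -0.337, 0], "angular": [0, 0, -0.84], "grip": 1}]}}

```text
time: 0.57
ee_pos: [0.2469, 0.4212, 0.2426]
tcp_rot: [180.0, 0.0, 137.9]
wrist_force: [-0.0, 0.2, -0.2]
opening: 0.0853
grasp_force: 0.0
```

Emit:
{"fn": "carry_out", "kwargs": {"plan": [{"travel": [0.26, -0.337, 0], "angular": [0, 0, -0.84], "grip": 1}, {"travel": [0.26, -0.337, 0], "angular": [0, 0, -0.84], "grip": 1}, {"travel": [0.26, -0.337, 0], "angular": [0, 0, -0.84], "grip": 1}, {"travel": [0.26, -0.337, 0], "angular": [0, 0, -0.84], "grip": 1}, {"travel": [0.26, -0.337, 0], "angular": [0, 0, -0.84], "grip": 1}]}}

```text
time: 0.98
ee_pos: [0.3245, 0.3209, 0.2422]
tcp_rot: [180.0, -0.0, 114.0]
wrist_force: [-0.6, 0.6, -0.2]
opening: 0.0852
grasp_force: 0.0
```

Emit:
{"fn": "carry_out", "kwargs": {"plan": [{"travel": [0.26, -0.337, 0], "angular": [0, 0, -0.84], "grip": 1}, {"travel": [0.26, -0.337, 0], "angular": [0, 0, -0.84], "grip": 1}, {"travel": [0.26, -0.337, 0], "angular": [0, 0, -0.84], "grip": 1}, {"travel": [0.26, -0.337, 0], "angular": [0, 0, -0.84], "grip": 1}, {"travel": [0.26, -0.337, 0], "angular": [0, 0, -0.84], "grip": 1}]}}

```text
time: 1.4
ee_pos: [0.4023, 0.2204, 0.2419]
tcp_rot: [-180.0, 0.0, 90.0]
wrist_force: [-0.9, -0.5, -0.7]
opening: 0.0857
grasp_force: 0.0
```

Emit:
{"fn": "carry_out", "kwargs": {"plan": [{"travel": [0.26, -0.337, 0], "angular": [0, 0, -0.84], "grip": 1}, {"travel": [0.26, -0.337, 0], "angular": [0, 0, -0.84], "grip": 1}, {"travel": [0.26, -0.337, 0], "angular": [0, 0, -0.84], "grip": 1}, {"travel": [0.26, -0.337, 0], "angular": [0, 0, -0.84], "grip": 1}, {"travel": [0.26, -0.337, 0], "angular": [0, 0, -0.84], "grip": 1}, {"travel": [0.26, -0.337, 0], "angular": [0, 0, -0.84], "grip": 1}]}}

```text
time: 1.9
ee_pos: [0.4793, 0.1212, 0.242]
tcp_rot: [-179.9, 0.0, 66.4]
wrist_force: [0.3, 0.3, -0.1]
opening: 0.0851
grasp_force: 0.0
```

```bash
cat >> h.py <<'E'
from scipy.spatial.transform import Rotation as Ro
def wshot(f):
    o=monitor.get_obs(); c=cams.camera('wrist'); cv2.imwrite('pics/'+f,c['frame'][:,:,::-1])
    R=Ro.from_euler('xyz',o['tcp_rot'],degrees=True).as_matrix(); T=np.eye(4);T[:3,:3]=R;T[:3,3]=o['ee_pos']
    c['Twc']=T@c['T_tool_cam']; np.savez('pics/'+f+'.npz',**c); print(np.round(o['ee_pos'],4),np.round(o['tcp_rot'],2),round(o['time'],2)); return c
def wonz(c,uv,z):
    uv=np.atleast_2d(np.asarray(uv,float)); K=c['mtx']
    x=(uv-[K[0,2],K[1,2]])/K[0,0]; r=np.linalg.norm(x,axis=1)+1e-12
    d=np.c_[x[:,0]/r*np.sin(r),-x[:,1]/r*np.sin(r),-np.cos(r)]@c['Twc'][:3,:3].T
    o=c['Twc'][:3,3]; return o+d*((z-o[2])/d[:,2])[:,None]
def wpix(c,P):
    P=np.atleast_2d(P); q=(P-c['Twc'][:3,3])@c['Twc'][:3,:3]; x,y,z=q[:,0],-q[:,1],-q[:,2]
    s=np.hypot(x,y); r=np.arctan2(s,z)*c['mtx'][0,0]
    return np.c_[c['mtx'][0,2]+r*x/s,c['mtx'][1,2]+r*y/s]
E
python3 -c "
from h import *
wshot('w2.png')"
```

```text
[0.4793 0.1212 0.242 ] [-179.94    0.     66.36] 1.9
```

View pics/w2.png

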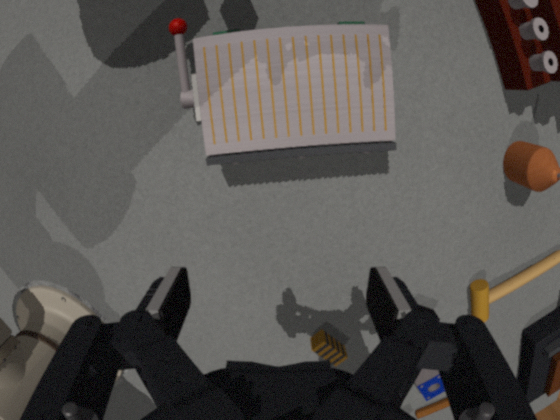

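The wrist view shows the chuck's bright top at about (193,38), (388,26), (395,140) and (207,152). The rail is on the near edge and the lever on the left.

Run:
```python
from h import *
c=load('w2.png')
f=c['frame'].astype(int);g=f.min(2); L=f.max(2)
print('col300',f[10:40:2,300,1],f[130:165,300].tolist()); print('row90',f[90,180:215,1],f[90,380:405,1])
m=(L>125).astype(np.uint8); k=np.zeros_like(m);k[10:170,150:420]=1;m=cv2.morphologyEx(m*k,cv2.MORPH_OPEN,np.ones((25,25)))
m=cv2.morphologyEx(m,cv2.MORPH_CLOSE,np.ones((9,9)))
b=max(cv2.findContours(m,0,1)[0],key=cv2.contourArea)[:,0]
P=wonz(c,b,.05)[:,:2]*1000
print(cv2.minAreaRect(P.astype(np.float32)))
q=cv2.approxPolyDP(b,12,True)[:,0];print(q.tolist(),np.round(wonz(c,q,.05)*1000,1).tolist())
for z in (.05,.054): print(z,np.round(wonz(c,[(240,150),(300,147),(370,143)],z)*1000,1).tolist())
```

```text
col300 [ 93  90  96  94  98  91  93  94 118 132 134 130 131 135 130] [[153, 123, 77], [156, 125, 82], [153, 125, 85], [154, 125, 88], [153, 126, 96], [152, 133, 113], [146, 135, 126], [145, 138, 134], [144, 136, 134], [143, 134, 133], [147, 139, 138], [146, 139, 136], [145, 135, 134], [144, 137, 135], [146, 136, 137], [133, 124, 124], [93, 86, 85], [48, 46, 46], [51, 52, 51], [66, 66, 68], [62, 60, 63], [63, 63, 64], [65, 66, 64], [64, 65, 64], [64, 63, 64], [60, 61, 63], [75, 72, 69], [76, 75, 72], [73, 74, 72], [69, 69, 68], [68, 67, 65], [66, 66, 66], [64, 64, 60], [65, 65, 64], [67, 67, 64]]
row90 [ 95  96 107 109 110 106 103  99 100  97 107 118 126 138 142 142 141 132
 126 122 125 124 122 123 121 123 122 110 105 112 120 124 123 121 123] [137 138 130 123 124 133 138 137 137 138 136 136 132 126 116 112 112 108
 108 112 112 109 106 108 106]
((534.0279541015625, 202.53662109375), (120.44667053222656, 196.76217651367188), 71.54246520996094)
[[387, 27], [196, 38], [205, 151], [394, 139]] [[644.3, 226.4, 50.0], [463.8, 289.3, 50.0], [423.5, 180.2, 50.0], [607.2, 115.4, 50.0]]
0.05 [[456.7, 166.0, 50.0], [513.0, 144.6, 50.0], [581.2, 121.0, 50.0]]
0.054 [[457.4, 166.4, 54.0], [512.9, 145.2, 54.0], [580.3, 121.9, 54.0]]
```

```bash
cat >> h.py <<'E'
def chuck(c,cen,yaw,z=.05,it=3):
    """edges of the bright top by max-gradient along profiles; cen mm, yaw deg -> refined"""
    L=cv2.GaussianBlur(c['frame'].max(2),(3,3),0).astype(np.float32); cen=np.array(cen,float)
    for _ in range(it):
        a=np.radians(yaw); ex=np.array([np.cos(a),np.sin(a)]);ey=np.array([-ex[1],ex[0]])
        s=np.arange(-9,9.01,.25); res={}
        for nm,u,v,h,rng in(('+x',ex,ey,62.5,np.arange(-85,86,5)),('-x',ex*-1,ey,62.5,np.arange(-85,86,5)),('+y',ey,ex,100,np.arange(-50,51,4)),('-y',-ey,ex,100,np.r_[np.arange(-50,-9,4),np.arange(30,51,4)])):
            pts=[]
            for t in rng:
                P=cen+t*v+(h+s)[:,None]*u; px=wpix(c,np.c_[P/1000,np.full(len(s),z)]).astype(np.float32)
                I=cv2.remap(L,px[:,:1],px[:,1:],cv2.INTER_LINEAR)[:,0]; g=-np.gradient(I); i=g.argmax(); pts.append((t,h+s[i]))
            pts=np.array(pts); k=np.median(pts[:,1]); 
            for _ in range(3):
                q=np.polyfit(pts[:,0],pts[:,1],1); e=np.abs(np.polyval(q,pts[:,0])-pts[:,1]); pts=pts[e<max(1.5,2*np.median(e))]
            res[nm]=(q[1],np.degrees(np.arctan(q[0])),len(pts))
        # rotation: slope sign: +x edge moves with +y -> -yaw
        w=(-res['+x'][1]+res['-x'][1])/2
        print({k:np.round(v,2).tolist() for k,v in res.items()})
        cen=cen+ex*(res['+x'][0]-res['-x'][0])/2+ey*(res['+y'][0]-res['-y'][0])/2; yaw+=w
    print('chuck',np.round(cen,1),round(yaw,2)); return cen,yaw
E
python3 - <<'E'
from h import *
c=load('w2.png'); chuck(c,(534.5,203),-109.2)
E
```

```text
{'+x': [61.12, -0.7, 35.0], '-x': [59.88, 0.51, 35.0], '+y': [97.63, 0.75, 26.0], '-y': [98.31, -0.8, 14.0]}
{'+x': [60.49, -0.16, 35.0], '-x': [60.49, -0.06, 35.0], '+y': [97.98, 0.38, 26.0], '-y': [97.81, -0.46, 13.0]}
{'+x': [60.53, -0.02, 35.0], '-x': [60.39, -0.04, 35.0], '+y': [97.93, 0.19, 26.0], '-y': [97.9, -0.19, 13.0]}
chuck [534.  202.4] -108.56
```

Emit:
{"fn": "carry_out", "kwargs": {"plan": [{"travel": [-0.08, -0.585, 0], "angular": [0, 0, -0.98], "grip": 1}, {"travel": [-0.08, -0.585, 0], "angular": [0, 0, -0.98], "grip": 1}, {"travel": [-0.08, -0.585, 0], "angular": [0, 0, -0.98], "grip": 1}, {"travel": [-0.08, -0.585, 0], "angular": [0, 0, -0.98], "grip": 1}, {"travel": [-0.08, -0.585, 0], "angular": [0, 0, -0.98], "grip": 1}, {"travel": [-0.08, -0.585, 0], "angular": [0, 0, -0.98], "grip": 1}]}}

```text
time: 2.45
ee_pos: [0.4552, -0.0566, 0.2427]
tcp_rot: [180.0, -0.0, 38.0]
wrist_force: [-0.2, 0.6, -0.4]
opening: 0.0854
grasp_force: 0.0
```

Emit:
{"fn": "carry_out", "kwargs": {"plan": [{"travel": [-0.08, -0.585, 0], "angular": [0, 0, -0.98], "grip": 1}, {"travel": [-0.08, -0.585, 0], "angular": [0, 0, -0.98], "grip": 1}, {"travel": [-0.08, -0.585, 0], "angular": [0, 0, -0.98], "grip": 1}, {"travel": [-0.08, -0.585, 0], "angular": [0, 0, -0.98], "grip": 1}, {"travel": [-0.08, -0.585, 0], "angular": [0, 0, -0.98], "grip": 1}, {"travel": [-0.08, -0.585, 0], "angular": [0, 0, -0.98], "grip": 1}, {"travel": [-0.08, -0.585, 0], "angular": [0, 0, -0.98], "grip": 1}]}}

```text
time: 3.03
ee_pos: [0.4323, -0.2301, 0.2422]
tcp_rot: [-180.0, -0.0, 10.1]
wrist_force: [0.3, 1.0, 0.8]
opening: 0.0857
grasp_force: 0.0
```

```bash
python3 -c "
from h import *
c=wshot('w3.png')
print(np.round(wpix(c,[[.58,-.316,.04],[.473,-.284,.032],[.587,-.161,.028],[.443,-.149,.028]])))"
```

```text
[ 0.4323 -0.2301  0.2422] [-179.95   -0.     10.08] 3.03
[[384.  59.]
 [334. 149.]
 [238.  25.]
 [206. 155.]]
```

View pics/w3.png

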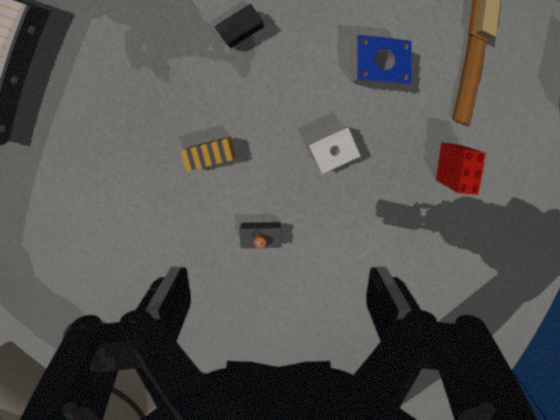

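The wrist view shows the die at (385,59), the wide stop at (335,150), the narrow stop at (240,26), the parallel at (207,153), and the riser at (461,168). All of them agree with the top view.

```bash
cat >> h.py <<'E'
def wrect(c,m,z,roi,dbg=None):
    k=np.zeros(m.shape,np.uint8);x0,y0,x1,y1=roi;k[y0:y1,x0:x1]=1;m=m.astype(np.uint8)*k
    if dbg: m=cv2.morphologyEx(m,cv2.MORPH_CLOSE,np.ones((dbg,dbg)))
    b=max(cv2.findContours(m,0,1)[0],key=cv2.contourArea)[:,0]
    return np.round(np.ravel(sum([list(np.atleast_1d(v)) for v in cv2.minAreaRect((wonz(c,b,z)[:,:2]*1000).astype(np.float32))],[])),1)
E
python3 - <<'E'
from h import *
c=load('w3.png')
f=c['frame'].astype(int);r,g,b=f[...,0],f[...,1],f[...,2]
print('die',wrect(c,(b>r+50)&(b>g+40),.04,(345,25,425,95)))
print('wide',wrect(c,(r>135)&(g>135),.032,(300,115,375,185)))
print('par',wrect(c,(r>b+35),.028,(170,125,245,180),9))
for t in(22,28,35,45): print('narrow',t,wrect(c,(f.max(2)<t),.028,(205,0,275,55)))
print(f.max(2)[0:56:3,200:280:5])
x=f.max(2)
cv2.imwrite('pics/w3n.png',cv2.resize(np.hstack([c['frame'][0:60,205:275,::-1],c['frame'][125:185,175:245,::-1]]),None,fx=5,fy=5,interpolation=cv2.INTER_NEAREST))
E
```

```text
die [ 580.  -317.2   47.7   59.1   10. ]
wide [ 472.1 -284.9   34.5   46.    36.2]
par [ 443.4 -150.6   26.2   58.4   23.5]
narrow 22 [ 577.4 -170.7    6.2   40.    43.5]
narrow 28 [ 577.8 -170.8    8.    41.4   39.6]
narrow 35 [ 577.9 -170.6   10.    41.9   38.3]
narrow 45 [ 585.5 -164.1   30.9   44.1   45.3]
[[114 115 115 117 116 110 107 113 108 113 111 109 114 114 117 112]
 [117 114 112 117 114 110 114 113  96 100  99 112 114 114 118 109]
 [116 110 118 108 113 115 109  96  95  67  42 113 112 115 118 114]
 [110 111 115 112 116 113 101  99  75  39  43  87 112 112 114 113]
 [108 113 112 109 115 102  99  76  43  41  40  46  74 110 112 113]
 [100 109 110 114 103 101  84  50  38  44  41  42  62  67 105 113]
 [ 97 111 113 106  94  86  43  45  45  40  43  47  38  68  70 116]
 [ 96 106 114 100  93  49  47  45  42  42  43  36  39  70  66 106]
 [101  99 106 100  49  44  39  40  37  45  44  40  22  65  71  82]
 [ 97  98  97  61  48  48  41  43  43  39  38  22  11  62  63  64]
 [100  96 100  93  45  44  37  36  40  33  16  11  62  70  70  69]
 [102  99 102  93  40  36  41  36  35  19  12  59  69  61  63  68]
 [103 101  96  97  75  37  38  35  12  12  42  64  68  66  66 109]
 [ 99 100  96  94  96  36  39  22   3  43  43  60  65  71 111 116]
 [102  97  99  96  93  59  22   2  30  51  50  61  63 109 121 111]
 [ 96  99 109  96 100 111  14  32  47  48  50  66 108 109 115 115]
 [ 99  99 116  98  96 113  85  64  50  49  58 107 114 114 113 114]
 [ 96 101 102 107  97 105  97  96  86  72  96 109 117 115 117 115]
 [ 98  97  95 100  99 100  98  99 101  94  99 108 115 119 119 115]]
```

View pics/w3n.png

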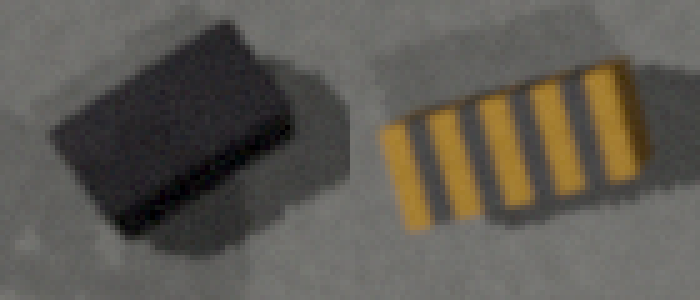

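Run:
```python
from h import *
c=load('w3.png')
for n,q in(('narrow',[(251,4.4),(215.4,26),(228.6,43),(262,22.4)]),('par',[(181.4,150.4),(230.6,137.4),(233,161),(188,171.4)])):
    P=wonz(c,q,.028)[:,:2]*1000; print(n,P.round(1).tolist(),P.mean(0).round(1),cv2.minAreaRect(P.astype(np.float32)))
# top-camera chuck, lever opened away
c=load('top1.png');f=c['frame'].max(2); m=np.zeros(f.shape,np.uint8); m[170:300,60:180]=f[170:300,60:180]>150
m=cv2.morphologyEx(m,cv2.MORPH_OPEN,np.ones((15,15))); print(rect(c,m,.05))
```

```text
narrow [[612.0, -170.2], [583.1, -137.3], [565.9, -154.7], [593.4, -185.3]] [ 588.6 -161.9] ((588.3822631835938, -161.79248046875), (24.35243797302246, 43.819305419921875), 41.33637619018555)
par [[443.5, -120.8], [465.8, -173.4], [440.7, -179.8], [421.0, -131.0]] [ 442.7 -151.3] ((442.857666015625, -152.1100616455078), (25.6054744720459, 57.12371826171875), 22.97804832458496)
[5.502e+02 2.310e+02 2.421e+02 2.127e+02 2.000e-01]
```

Emit:
{"fn": "carry_out", "kwargs": {"plan": [{"travel": [0.492, -0.29, -0.2], "angular": [0, 0, 0], "grip": 1}, {"travel": [0.492, -0.29, -0.45], "angular": [0, 0, 0], "grip": 1}, {"travel": [0.492, -0.29, -0.45], "angular": [0, 0, 0], "grip": 1}, {"travel": [0.492, -0.29, -0.45], "angular": [0, 0, 0], "grip": 1}, {"travel": [0.492, -0.29, -0.45], "angular": [0, 0, 0], "grip": 1}, {"travel": [0.492, -0.29, -0.45], "angular": [0, 0, 0], "grip": 1}, {"travel": [0.492, -0.29, -0.45], "angular": [0, 0, 0], "grip": 1}]}}

```text
time: 3.67
ee_pos: [0.5802, -0.316, 0.1031]
tcp_rot: [-179.8, 0.2, 10.1]
wrist_force: [-0.0, 0.1, 0.6]
opening: 0.0852
grasp_force: 0.0
```

Run:
```python
from h import *
c=wshot('w4.png')
f=c['frame'].astype(int);r,g,b=f[...,0],f[...,1],f[...,2]
print('die',wrect(c,(b>r+50)&(b>g+40),.04,(150,150,420,420)))
```

```text
[ 0.5802 -0.316   0.1031] [-179.78    0.24   10.09] 3.67
die [ 580.6 -317.    47.4   59.8   10.2]
```

View pics/w4.png

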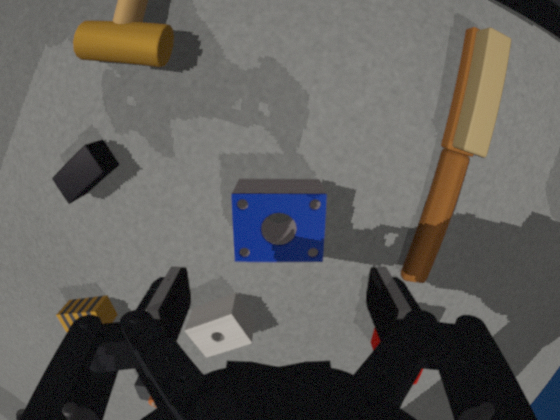

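Close up, the blue die top is centred between the open fingers at about (279,228), with free space on both sides.

Emit:
{"fn": "carry_out", "kwargs": {"plan": [{"travel": [0, -0.003, -0.1], "angular": [0, 0, 0], "grip": 1}, {"travel": [0, -0.003, -0.2], "angular": [0, 0, 0], "grip": 1}, {"travel": [0, -0.003, -0.26], "angular": [0, 0, 0], "grip": 1}, {"travel": [0, -0.003, -0.303], "angular": [0, 0, 0], "grip": 1}, {"travel": [0, -0.003, -0.303], "angular": [0, 0, 0], "grip": 1}, {"travel": [0, -0.003, -0.303], "angular": [0, 0, 0], "grip": 1}]}}

```text
time: 4.22
ee_pos: [0.5796, -0.3189, 0.0183]
tcp_rot: [180.0, -0.1, 9.9]
wrist_force: [0.4, -0.4, 1.0]
opening: 0.0855
grasp_force: 0.0
```

Emit:
{"fn": "carry_out", "kwargs": {"plan": [{"travel": [0, 0, 0], "angular": [0, 0, 0], "grip": -1}, {"travel": [0, 0, 0], "angular": [0, 0, 0], "grip": -1}, {"travel": [0, 0, 0], "angular": [0, 0, 0], "grip": -1}, {"travel": [0, 0, 0], "angular": [0, 0, 0], "grip": -1}, {"travel": [0, 0, 0], "angular": [0, 0, 0], "grip": -1}, {"travel": [0, 0, 0], "angular": [0, 0, 0], "grip": -1}], "grip_force": 80}}

```text
time: 4.72
ee_pos: [0.5803, -0.3194, 0.0191]
tcp_rot: [179.9, -0.2, 9.9]
wrist_force: [-1.0, 3.5, 9.6]
opening: 0.0584
grasp_force: 89.9
```

Emit:
{"fn": "carry_out", "kwargs": {"plan": [{"travel": [0, 0, 0.05], "angular": [0, 0, 0], "grip": -1}, {"travel": [0, 0, 0.15], "angular": [0, 0, 0], "grip": -1}, {"travel": [0, 0, 0.25], "angular": [0, 0, 0], "grip": -1}, {"travel": [0, 0, 0.35], "angular": [0, 0, 0], "grip": -1}, {"travel": [0, 0, 0.35], "angular": [0, 0, 0], "grip": -1}]}}

```text
time: 5.13
ee_pos: [0.5812, -0.3206, 0.1285]
tcp_rot: [179.7, -0.4, 9.8]
wrist_force: [1.1, -0.2, -5.8]
opening: 0.0586
grasp_force: 89.7
```

Emit:
{"fn": "carry_out", "kwargs": {"plan": [{"travel": [-0.008, 0.068, 0], "angular": [0, 0, 0.09], "grip": -1}, {"travel": [-0.024, 0.2, 0], "angular": [0, 0, 0.26], "grip": -1}, {"travel": [-0.04, 0.33, 0], "angular": [0, 0, 0.43], "grip": -1}, {"travel": [-0.055, 0.45, 0], "angular": [0, 0, 0.6], "grip": -1}, {"travel": [-0.0635, 0.5417, 0], "angular": [0, 0, 0.717], "grip": -1}, {"travel": [-0.0635, 0.5417, 0], "angular": [0, 0, 0.717], "grip": -1}]}}

```text
time: 5.63
ee_pos: [0.559, -0.1522, 0.1199]
tcp_rot: [-179.8, 0.0, 30.8]
wrist_force: [0.5, -0.7, -8.1]
opening: 0.0586
grasp_force: 90.4
```

Emit:
{"fn": "carry_out", "kwargs": {"plan": [{"travel": [-0.008, 0.068, 0], "angular": [0, 0, 0.09], "grip": -1}, {"travel": [-0.024, 0.2, 0], "angular": [0, 0, 0.26], "grip": -1}, {"travel": [-0.04, 0.33, 0], "angular": [0, 0, 0.43], "grip": -1}, {"travel": [-0.055, 0.45, 0], "angular": [0, 0, 0.6], "grip": -1}, {"travel": [-0.0635, 0.5417, 0], "angular": [0, 0, 0.717], "grip": -1}, {"travel": [-0.0635, 0.5417, 0], "angular": [0, 0, 0.717], "grip": -1}]}}

```text
time: 6.13
ee_pos: [0.5399, 0.0099, 0.1199]
tcp_rot: [-179.8, -0.0, 51.4]
wrist_force: [0.7, -0.1, -8.7]
opening: 0.0586
grasp_force: 91.1
```

Emit:
{"fn": "carry_out", "kwargs": {"plan": [{"travel": [-0.008, 0.068, 0], "angular": [0, 0, 0.09], "grip": -1}, {"travel": [-0.024, 0.2, 0], "angular": [0, 0, 0.26], "grip": -1}, {"travel": [-0.04, 0.33, 0], "angular": [0, 0, 0.43], "grip": -1}, {"travel": [-0.055, 0.45, 0], "angular": [0, 0, 0.6], "grip": -1}, {"travel": [-0.0635, 0.5417, 0], "angular": [0, 0, 0.717], "grip": -1}, {"travel": [-0.0635, 0.5417, 0], "angular": [0, 0, 0.717], "grip": -1}, {"travel": [-0.0635, 0.5417, 0], "angular": [0, 0, 0.717], "grip": -1}, {"travel": [-0.0635, 0.5417, 0], "angular": [0, 0, 0.717], "grip": -1}]}}

```text
time: 6.8
ee_pos: [0.5217, 0.1678, 0.1202]
tcp_rot: [-179.9, 0.1, 71.5]
wrist_force: [-0.1, -0.6, -8.4]
opening: 0.0588
grasp_force: 91.2
```

Run:
```python
from h import *
c=wshot('w5.png'); o=monitor.get_obs(); print(o['opening'],o['grasp_force'],o['wrist_force'])
f=c['frame'].astype(int);r,g,b=f[...,0],f[...,1],f[...,2]
zt=o['ee_pos'][2]-.019+.04
print('die',wrect(c,(b>r+50)&(b>g+40),zt,(150,150,420,420)))
```

```text
[0.5217 0.1678 0.1202] [-1.7994e+02  8.0000e-02  7.1460e+01] 6.8
0.05852802193327661 91.18074059486389 [ 0.09794551  0.26852627 -7.69802772]
die [521.9 169.2  47.5  59.1  71.6]
```

View pics/w5.png

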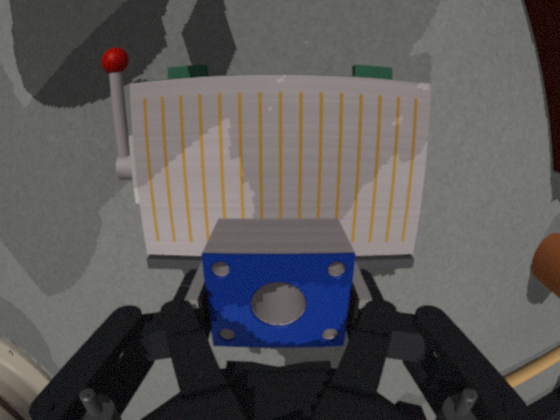

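The die is held square above the chuck and centred along it. The rail shows at row 255, mostly hidden behind the die.

```bash
sed -i "s/def chuck(c,cen,yaw,z=.05,it=3):/def chuck(c,cen,yaw,z=.05,it=3,xr=np.arange(-85,86,5)):/; s/('+x',ex,ey,62.5,np.arange(-85,86,5))/('+x',ex,ey,62.5,xr)/" h.py
python3 - <<'E'
from h import *
c=load('w5.png'); chuck(c,(534,202.4),-108.5,xr=np.r_[-88:-54:3,56:89:3])
E
```

```text
{'+x': [60.36, -0.05, 22.0], '-x': [60.52, -0.04, 35.0], '+y': [98.04, 0.05, 26.0], '-y': [99.45, -2.45, 15.0]}
{'+x': [60.43, -0.05, 23.0], '-x': [60.46, -0.07, 35.0], '+y': [98.75, 0.0, 26.0], '-y': [98.72, -2.43, 15.0]}
{'+x': [60.44, -0.04, 23.0], '-x': [60.46, -0.05, 35.0], '+y': [98.74, 0.06, 26.0], '-y': [98.84, -2.39, 15.0]}
chuck [533.3 202.7] -108.51
```

Emit:
{"fn": "carry_out", "kwargs": {"plan": [{"travel": [0.002, 0, -0.04], "angular": [0, 0, 0], "grip": -1}, {"travel": [0.002, 0, -0.09], "angular": [0, 0, 0], "grip": -1}, {"travel": [0.002, 0, -0.13], "angular": [0, 0, 0], "grip": -1}, {"travel": [0.002, 0, -0.15], "angular": [0, 0, 0], "grip": -1}, {"travel": [0.002, 0, -0.16], "angular": [0, 0, 0], "grip": -1}, {"travel": [0.002, 0, -0.16], "angular": [0, 0, 0], "grip": -1}, {"travel": [0.002, 0, -0.16], "angular": [0, 0, 0], "grip": -1}]}}

```text
time: 7.43
ee_pos: [0.5229, 0.1679, 0.0737]
tcp_rot: [180.0, -0.0, 71.4]
wrist_force: [-0.7, 0.2, -7.6]
opening: 0.0588
grasp_force: 91.0
```

Emit:
{"fn": "carry_out", "kwargs": {"plan": [{"travel": [0, 0, -0.003], "angular": [0, 0, 0], "grip": -1}, {"travel": [0, 0, -0.005], "angular": [0, 0, 0], "grip": -1}, {"travel": [0, 0, -0.007], "angular": [0, 0, 0], "grip": -1}, {"travel": [0, 0, -0.007], "angular": [0, 0, 0], "grip": -1}]}}

```text
time: 7.77
ee_pos: [0.5228, 0.1681, 0.0715]
tcp_rot: [180.0, -0.0, 71.5]
wrist_force: [0.3, -0.5, -8.7]
opening: 0.0586
grasp_force: 91.0
```

Emit:
{"fn": "carry_out", "kwargs": {"plan": [{"travel": [0, 0, -0.002], "angular": [0, 0, 0], "grip": -1}, {"travel": [0, 0, -0.004], "angular": [0, 0, 0], "grip": -1}, {"travel": [0, 0, -0.006], "angular": [0, 0, 0], "grip": -1}, {"travel": [0, 0, -0.006], "angular": [0, 0, 0], "grip": -1}, {"travel": [0, 0, -0.006], "angular": [0, 0, 0], "grip": -1}]}}

```text
time: 8.18
ee_pos: [0.5227, 0.168, 0.0694]
tcp_rot: [-180.0, 0.0, 71.5]
wrist_force: [0.1, 0.7, -7.4]
opening: 0.0584
grasp_force: 91.0
```

Emit:
{"fn": "carry_out", "kwargs": {"plan": [{"travel": [0, 0, -0.002], "angular": [0, 0, 0], "grip": -1}, {"travel": [0, 0, -0.004], "angular": [0, 0, 0], "grip": -1}, {"travel": [0, 0, -0.004], "angular": [0, 0, 0], "grip": -1}]}}

```text
time: 8.43
ee_pos: [0.5228, 0.168, 0.0691]
tcp_rot: [180.0, -0.0, 71.5]
wrist_force: [-4.3, -2.1, 2.5]
opening: 0.0587
grasp_force: 92.3
```

Emit:
{"fn": "carry_out", "kwargs": {"plan": [{"travel": [0, 0, 0], "angular": [0, 0, 0], "grip": 1}, {"travel": [0, 0, 0], "angular": [0, 0, 0], "grip": 1}, {"travel": [0, 0, 0], "angular": [0, 0, 0], "grip": 1}, {"travel": [0, 0, 0], "angular": [0, 0, 0], "grip": 1}, {"travel": [0, 0, 0], "angular": [0, 0, 0], "grip": 1}, {"travel": [0, 0, 0.05], "angular": [0, 0, 0], "grip": 1}, {"travel": [0, 0, 0.15], "angular": [0, 0, 0], "grip": 1}, {"travel": [0, 0, 0.25], "angular": [0, 0, 0], "grip": 1}]}}

```text
time: 9.1
ee_pos: [0.522, 0.1678, 0.1432]
tcp_rot: [-179.9, 0.1, 71.5]
wrist_force: [0.5, 0.0, 0.2]
opening: 0.0856
grasp_force: 0.0
```

Emit:
{"fn": "carry_out", "kwargs": {"plan": [{"travel": [-0.08, -0.2, 0.15], "angular": [0, 0, 0], "grip": 1}, {"travel": [-0.08, -0.2, 0.25], "angular": [0, 0, 0], "grip": 1}, {"travel": [-0.08, -0.2, 0.25], "angular": [0, 0, 0], "grip": 1}, {"travel": [-0.08, -0.2, 0.25], "angular": [0, 0, 0], "grip": 1}, {"travel": [-0.08, -0.2, 0.25], "angular": [0, 0, 0], "grip": 1}]}}

```text
time: 9.52
ee_pos: [0.4993, 0.1078, 0.2192]
tcp_rot: [179.9, -0.1, 71.4]
wrist_force: [0.3, -0.7, -0.1]
opening: 0.0854
grasp_force: 0.0
```

```bash
cat >> h.py <<'E'
def loc(p,cen,yaw):
    a=np.radians(yaw); ex=np.array([np.cos(a),np.sin(a)]); d=np.array(p[:2])-cen; return np.round([d@ex,d@[-ex[1],ex[0]]],1)
E
python3 - <<'E'
from h import *
c=wshot('w6.png'); o=monitor.get_obs(); print(o['opening'])
f=c['frame'].astype(int);r,g,b=f[...,0],f[...,1],f[...,2]
d=wrect(c,(b>r+50)&(b>g+40),.09,(150,20,420,280)); print('die',d)
C=chuck(c,(533.8,202.5),-108.5,xr=np.r_[-88:-54:3,56:89:3]); print(loc(d,*C),loc(d,(533.8,202.5),-108.5))
E
```

```text
[0.4993 0.1078 0.2192] [ 1.7988e+02 -8.0000e-02  7.1410e+01] 9.52
0.08537333255872967
die [522.4 167.9  47.2  59.1  71.4]
{'+x': [60.36, -0.11, 23.0], '-x': [60.41, -0.17, 35.0], '+y': [98.23, 0.18, 26.0], '-y': [97.52, -0.39, 13.0]}
{'+x': [60.41, -0.08, 23.0], '-x': [60.46, 0.06, 35.0], '+y': [97.78, 0.09, 26.0], '-y': [97.81, -0.4, 13.0]}
{'+x': [60.41, -0.04, 23.0], '-x': [60.41, -0.11, 35.0], '+y': [97.72, 0.06, 26.0], '-y': [97.91, -0.32, 13.0]}
chuck [534.  202.5] -108.5
[36.5 -0.1] [36.4  0.2]
```

View pics/w6.png

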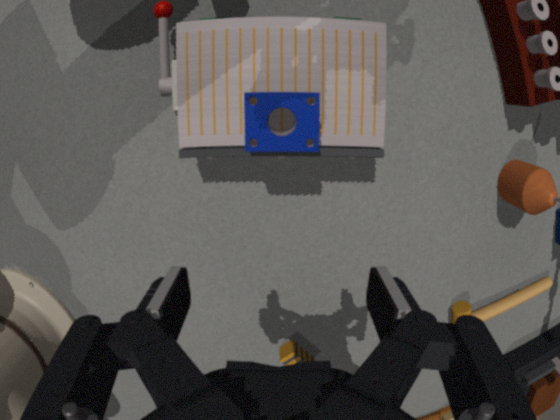

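The die sits square by the rail, at (282,122) in the picture. It is 2 mm off the rail and on the chuck's middle. Next is the wide stop.

Emit:
{"fn": "carry_out", "kwargs": {"plan": [{"travel": [-0.045, -0.655, 0], "angular": [0, 0, -0.614], "grip": 1}, {"travel": [-0.045, -0.655, 0], "angular": [0, 0, -0.614], "grip": 1}, {"travel": [-0.045, -0.655, 0], "angular": [0, 0, -0.614], "grip": 1}, {"travel": [-0.045, -0.655, 0], "angular": [0, 0, -0.614], "grip": 1}, {"travel": [-0.045, -0.655, 0], "angular": [0, 0, -0.614], "grip": 1}, {"travel": [-0.045, -0.655, 0], "angular": [0, 0, -0.614], "grip": 1}]}}

```text
time: 10.07
ee_pos: [0.4846, -0.0922, 0.2162]
tcp_rot: [-179.9, 0.1, 53.7]
wrist_force: [0.3, 0.4, -0.5]
opening: 0.0851
grasp_force: 0.0
```

Emit:
{"fn": "carry_out", "kwargs": {"plan": [{"travel": [-0.045, -0.655, -0.1], "angular": [0, 0, -0.614], "grip": 1}, {"travel": [-0.045, -0.655, -0.2], "angular": [0, 0, -0.614], "grip": 1}, {"travel": [-0.045, -0.655, -0.38], "angular": [0, 0, -0.614], "grip": 1}, {"travel": [-0.045, -0.655, -0.38], "angular": [0, 0, -0.614], "grip": 1}, {"travel": [-0.045, -0.655, -0.38], "angular": [0, 0, -0.614], "grip": 1}, {"travel": [-0.045, -0.655, -0.38], "angular": [0, 0, -0.614], "grip": 1}, {"travel": [-0.045, -0.655, -0.38], "angular": [0, 0, -0.614], "grip": 1}, {"travel": [-0.045, -0.655, -0.38], "angular": [0, 0, -0.614], "grip": 1}]}}

```text
time: 10.73
ee_pos: [0.4709, -0.2844, 0.1016]
tcp_rot: [-179.7, 0.1, 36.2]
wrist_force: [0.2, 0.4, 0.5]
opening: 0.0853
grasp_force: 0.0
```

Run:
```python
from h import *
c=wshot('w7.png')
f=c['frame'].astype(int);r,g,b=f[...,0],f[...,1],f[...,2]
print('wide',wrect(c,(r>135)&(g>135),.032,(195,150,365,350)))
```

```text
[ 0.4709 -0.2844  0.1016] [-1.7975e+02  9.0000e-02  3.6230e+01] 10.73
wide [ 472.1 -285.    34.4   46.2   36.3]
```

Emit:
{"fn": "carry_out", "kwargs": {"plan": [{"travel": [0.004, -0.002, -0.1], "angular": [0, 0, 0], "grip": 1}, {"travel": [0.004, -0.002, -0.2], "angular": [0, 0, 0], "grip": 1}, {"travel": [0.004, -0.002, -0.26], "angular": [0, 0, 0], "grip": 1}, {"travel": [0.004, -0.002, -0.297], "angular": [0, 0, 0], "grip": 1}, {"travel": [0.004, -0.002, -0.297], "angular": [0, 0, 0], "grip": 1}, {"travel": [0.004, -0.002, -0.297], "angular": [0, 0, 0], "grip": 1}, {"travel": [0.004, -0.002, -0.297], "angular": [0, 0, 0], "grip": 1}]}}

```text
time: 11.37
ee_pos: [0.4741, -0.2856, 0.0171]
tcp_rot: [179.9, -0.1, 36.3]
wrist_force: [0.6, -0.3, 0.0]
opening: 0.0855
grasp_force: 0.0
```

Emit:
{"fn": "carry_out", "kwargs": {"plan": [{"travel": [0, 0, 0], "angular": [0, 0, 0], "grip": -1}, {"travel": [0, 0, 0], "angular": [0, 0, 0], "grip": -1}, {"travel": [0, 0, 0], "angular": [0, 0, 0], "grip": -1}, {"travel": [0, 0, 0], "angular": [0, 0, 0], "grip": -1}, {"travel": [0, 0, 0], "angular": [0, 0, 0], "grip": -1}, {"travel": [0, 0, 0], "angular": [0, 0, 0], "grip": -1}, {"travel": [0, 0, 0], "angular": [0, 0, 0], "grip": -1}], "grip_force": 60}}

```text
time: 11.95
ee_pos: [0.4733, -0.2858, 0.0162]
tcp_rot: [179.9, -0.0, 36.3]
wrist_force: [-1.2, 0.4, 4.0]
opening: 0.0451
grasp_force: 63.5
```

Emit:
{"fn": "carry_out", "kwargs": {"plan": [{"travel": [0, 0, 0.05], "angular": [0, 0, 0], "grip": -1}, {"travel": [0, 0, 0.15], "angular": [0, 0, 0], "grip": -1}, {"travel": [0, 0, 0.28], "angular": [0, 0, 0], "grip": -1}, {"travel": [0, 0, 0.4], "angular": [0, 0, 0], "grip": -1}, {"travel": [0, 0, 0.4], "angular": [0, 0, 0], "grip": -1}]}}

```text
time: 12.37
ee_pos: [0.475, -0.2869, 0.1425]
tcp_rot: [179.5, -0.2, 36.3]
wrist_force: [0.4, -0.7, -3.0]
opening: 0.0447
grasp_force: 63.1
```

Emit:
{"fn": "carry_out", "kwargs": {"plan": [{"travel": [0.016, 0.07, 0], "angular": [0, 0, -0.1], "grip": -1}, {"travel": [0.045, 0.2, 0], "angular": [0, 0, -0.27], "grip": -1}, {"travel": [0.075, 0.335, 0], "angular": [0, 0, -0.44], "grip": -1}, {"travel": [0.104, 0.465, 0], "angular": [0, 0, -0.61], "grip": -1}, {"travel": [0.134, 0.6, 0], "angular": [0, 0, -0.79], "grip": -1}, {"travel": [0.163, 0.73, 0], "angular": [0, 0, -0.956], "grip": -1}, {"travel": [0.163, 0.73, 0], "angular": [0, 0, -0.956], "grip": -1}]}}

```text
time: 12.95
ee_pos: [0.5224, -0.0607, 0.1343]
tcp_rot: [-179.9, 0.0, 8.8]
wrist_force: [0.4, -0.7, -3.9]
opening: 0.0449
grasp_force: 63.5
```

Emit:
{"fn": "carry_out", "kwargs": {"plan": [{"travel": [0.016, 0.07, 0], "angular": [0, 0, -0.1], "grip": -1}, {"travel": [0.045, 0.2, 0], "angular": [0, 0, -0.27], "grip": -1}, {"travel": [0.075, 0.335, 0], "angular": [0, 0, -0.44], "grip": -1}, {"travel": [0.104, 0.465, 0], "angular": [0, 0, -0.61], "grip": -1}, {"travel": [0.134, 0.6, 0], "angular": [0, 0, -0.79], "grip": -1}, {"travel": [0.163, 0.73, 0], "angular": [0, 0, -0.956], "grip": -1}, {"travel": [0.163, 0.73, 0], "angular": [0, 0, -0.956], "grip": -1}, {"travel": [0.163, 0.73, 0], "angular": [0, 0, -0.956], "grip": -1}]}}

```text
time: 13.62
ee_pos: [0.5367, -0.0781, 0.134]
tcp_rot: [-176.1, 0.4, -10.2]
wrist_force: [0.2, -0.1, -4.2]
opening: 0.0448
grasp_force: 63.9
```

Run:
```python
from h import *
c=wshot('w8.png'); o=monitor.get_obs(); print(o['opening'],o['wrist_force'])
f=c['frame'].astype(int);r,g,b=f[...,0],f[...,1],f[...,2]
zt=o['ee_pos'][2]-.016+.032
d=wrect(c,(r>135)&(g>135),zt,(195,225,365,400)); print('wide',d,loc(d,(534,202.5),-108.5))
d=wrect(c,(b>r+50)&(b>g+40),.09,(0,0,560,420)); print('die',d)
```

```text
[ 0.5367 -0.0781  0.134 ] [-176.1     0.4   -10.18] 13.62
0.04520032738790229 [-0.07176536 -2.82496901 -4.44646796]
wide [522.8 -77.6  45.8   7.8  80.6] [269.2  78.3]
die [523.2 166.8  47.9  59.7  71.9]
```

View pics/w8.png

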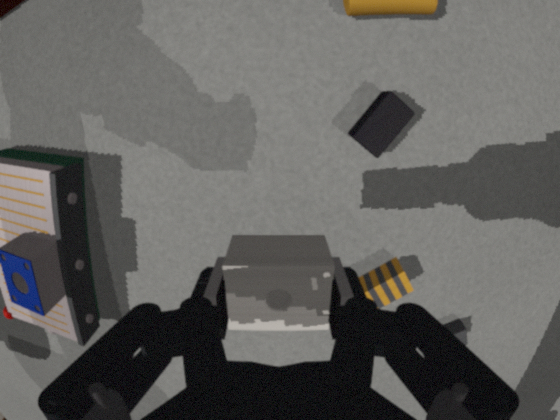

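The arm stopped short of the target and is slightly tilted. The stop is still held at (275,295), so I'm checking the joints.

Run:
```python
from h import *
o=monitor.get_obs(); print({k:np.round(v,3).tolist() for k,v in o.items()})
```

```text
{'time': 13.667, 'q': [-10.433, 3.447, -3.567, 83.399, 3.777, 179.929], 'qd': [1.915, 0.079, 0.503, 0.086, 0.807, -0.067], 'joint_efforts': [4.667, -52.221, 49.911, -0.477, 1.368, -0.007], 'ee_pos': [0.536, -0.08, 0.134], 'tcp_rot': [-176.222, 0.408, -10.362], 'wrist_force': [-0.072, -2.825, -4.446], 'torque': [-0.404, -0.055, -0.039], 'grasp_force': 64.046, 'opening': 0.045}
```

The last joint's angle is q1+180-yaw, so it hit its 180° limit. I'll level the tool, then turn the other way to yaw 161.5, which is the same grasp line.

Emit:
{"fn": "carry_out", "kwargs": {"plan": [{"travel": [0, 0, 0], "angular": [-0.131, 0.024, 0.3], "grip": -1}, {"travel": [0, 0, 0], "angular": [-0.131, 0.024, 0.3], "grip": -1}, {"travel": [0, 0, 0], "angular": [-0.131, 0.024, 0.3], "grip": -1}, {"travel": [0, 0, 0], "angular": [-0.131, 0.024, 0.3], "grip": -1}, {"travel": [0, 0, 0], "angular": [-0.131, 0.024, 0.3], "grip": -1}]}}

```text
time: 14.08
ee_pos: [0.537, -0.0771, 0.1347]
tcp_rot: [-179.9, 0.6, -1.6]
wrist_force: [0.4, 0.2, -3.9]
opening: 0.0451
grasp_force: 64.1
```

Run:
```python
from h import *
o=monitor.get_obs(); print({k:np.round(v,3).tolist() for k,v in o.items()})
```

```text
{'time': 14.083, 'q': [-8.202, 3.8, -3.064, 83.791, 0.064, 173.394], 'qd': [-0.108, -0.069, 0.363, 0.069, -0.156, -0.2], 'joint_efforts': [0.174, -53.386, 49.085, 0.138, 0.002, -0.018], 'ee_pos': [0.537, -0.077, 0.135], 'tcp_rot': [-179.861, 0.642, -1.596], 'wrist_force': [0.392, 0.193, -3.909], 'torque': [-0.032, -0.079, -0.062], 'grasp_force': 64.059, 'opening': 0.045}
```

Emit:
{"fn": "carry_out", "kwargs": {"plan": [{"travel": [0, 0, 0], "angular": [-0.005, -0.022, 0], "grip": -1}, {"travel": [0, 0, 0], "angular": [-0.005, -0.022, 0], "grip": -1}]}}

```text
time: 14.25
ee_pos: [0.537, -0.0773, 0.1351]
tcp_rot: [180.0, -0.1, -1.6]
wrist_force: [0.7, -0.1, -4.4]
opening: 0.0446
grasp_force: 64.0
```

Emit:
{"fn": "carry_out", "kwargs": {"plan": [{"travel": [0.0183, 0.127, 0], "angular": [0, 0, 0.949], "grip": -1}, {"travel": [0.0183, 0.127, 0], "angular": [0, 0, 0.949], "grip": -1}, {"travel": [0.0183, 0.127, 0], "angular": [0, 0, 0.949], "grip": -1}, {"travel": [0.0183, 0.127, 0], "angular": [0, 0, 0.949], "grip": -1}, {"travel": [0.0183, 0.127, 0], "angular": [0, 0, 0.949], "grip": -1}]}}

```text
time: 14.67
ee_pos: [0.5426, -0.0389, 0.1353]
tcp_rot: [180.0, -0.0, 25.9]
wrist_force: [-0.4, -1.0, -4.7]
opening: 0.0452
grasp_force: 64.6
```

Emit:
{"fn": "carry_out", "kwargs": {"plan": [{"travel": [0.0183, 0.127, 0], "angular": [0, 0, 0.949], "grip": -1}, {"travel": [0.0183, 0.127, 0], "angular": [0, 0, 0.949], "grip": -1}, {"travel": [0.0183, 0.127, 0], "angular": [0, 0, 0.949], "grip": -1}, {"travel": [0.0183, 0.127, 0], "angular": [0, 0, 0.949], "grip": -1}, {"travel": [0.0183, 0.127, 0], "angular": [0, 0, 0.949], "grip": -1}]}}

```text
time: 15.08
ee_pos: [0.5481, -0.0009, 0.1352]
tcp_rot: [180.0, -0.0, 52.9]
wrist_force: [0.6, -0.4, -4.9]
opening: 0.0445
grasp_force: 64.7
```

Emit:
{"fn": "carry_out", "kwargs": {"plan": [{"travel": [0.0183, 0.127, 0], "angular": [0, 0, 0.949], "grip": -1}, {"travel": [0.0183, 0.127, 0], "angular": [0, 0, 0.949], "grip": -1}, {"travel": [0.0183, 0.127, 0], "angular": [0, 0, 0.949], "grip": -1}, {"travel": [0.0183, 0.127, 0], "angular": [0, 0, 0.949], "grip": -1}, {"travel": [0.0183, 0.127, 0], "angular": [0, 0, 0.949], "grip": -1}]}}

```text
time: 15.5
ee_pos: [0.5536, 0.0371, 0.1352]
tcp_rot: [180.0, -0.0, 80.0]
wrist_force: [-0.1, -0.5, -5.2]
opening: 0.0448
grasp_force: 64.8
```

Emit:
{"fn": "carry_out", "kwargs": {"plan": [{"travel": [0.0183, 0.127, 0], "angular": [0, 0, 0.949], "grip": -1}, {"travel": [0.0183, 0.127, 0], "angular": [0, 0, 0.949], "grip": -1}, {"travel": [0.0183, 0.127, 0], "angular": [0, 0, 0.949], "grip": -1}, {"travel": [0.0183, 0.127, 0], "angular": [0, 0, 0.949], "grip": -1}, {"travel": [0.0183, 0.127, 0], "angular": [0, 0, 0.949], "grip": -1}]}}

```text
time: 15.92
ee_pos: [0.5591, 0.0751, 0.1352]
tcp_rot: [180.0, -0.0, 107.1]
wrist_force: [1.2, -0.4, -5.1]
opening: 0.0449
grasp_force: 64.7
```

Emit:
{"fn": "carry_out", "kwargs": {"plan": [{"travel": [0.0183, 0.127, 0], "angular": [0, 0, 0.949], "grip": -1}, {"travel": [0.0183, 0.127, 0], "angular": [0, 0, 0.949], "grip": -1}, {"travel": [0.0183, 0.127, 0], "angular": [0, 0, 0.949], "grip": -1}, {"travel": [0.0183, 0.127, 0], "angular": [0, 0, 0.949], "grip": -1}, {"travel": [0.0183, 0.127, 0], "angular": [0, 0, 0.949], "grip": -1}]}}

```text
time: 16.33
ee_pos: [0.5646, 0.1132, 0.1352]
tcp_rot: [180.0, -0.0, 134.2]
wrist_force: [0.1, 0.8, -4.2]
opening: 0.0447
grasp_force: 64.7
```

Emit:
{"fn": "carry_out", "kwargs": {"plan": [{"travel": [0.0183, 0.127, 0], "angular": [0, 0, 0.949], "grip": -1}, {"travel": [0.0183, 0.127, 0], "angular": [0, 0, 0.949], "grip": -1}, {"travel": [0.0183, 0.127, 0], "angular": [0, 0, 0.949], "grip": -1}, {"travel": [0.0183, 0.127, 0], "angular": [0, 0, 0.949], "grip": -1}, {"travel": [0.0183, 0.127, 0], "angular": [0, 0, 0.949], "grip": -1}, {"travel": [0.0183, 0.127, 0], "angular": [0, 0, 0.949], "grip": -1}, {"travel": [0.0183, 0.127, 0], "angular": [0, 0, 0.949], "grip": -1}]}}

```text
time: 16.92
ee_pos: [0.5701, 0.1511, 0.1353]
tcp_rot: [180.0, -0.0, 161.1]
wrist_force: [0.9, -0.6, -4.5]
opening: 0.0448
grasp_force: 65.1
```

Run:
```python
from h import *
c=wshot('w9.png'); o=monitor.get_obs(); print(o['opening'],o['wrist_force'],o['q'].round(1))
f=c['frame'].astype(int);r,g,b=f[...,0],f[...,1],f[...,2]
d=wrect(c,(b>r+50)&(b>g+40),.09,(0,0,560,420)); print('die',d,loc(d,(534,202.5),-108.5))
```

```text
[0.5701 0.1511 0.1353] [ 1.7996e+02 -2.0000e-02  1.6115e+02] 16.92
0.044907800083673316 [-0.15348804  0.19422097 -4.22214161] [14.8  9.6  3.4 83.7  0.  33.6]
die [522.2 168.2  47.9  59.6  71.5] [36.3 -0.3]
```

View pics/w9.png

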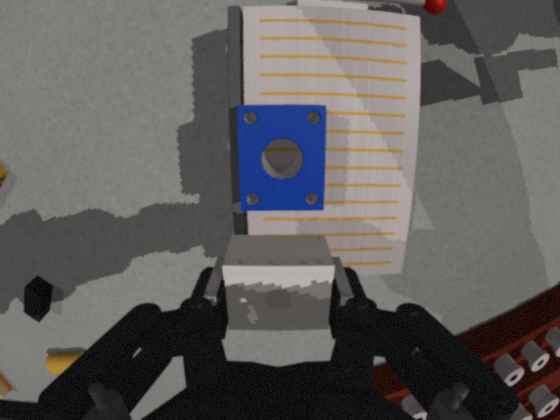

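The held stop's top face spans (223,266) to (332,330), in line with the die at (282,158).

Run:
```python
from h import *
c=load('w9.png')
P=wonz(c,[(223,266),(332,266),(330,330),(226,330)],.151)[:,:2]*1000
print([loc(p,(534,202.5),-108.5).tolist() for p in P], np.linalg.norm(P[0]-P[1]))
f=c['frame'].max(2); print(f[255:280,280],f[320:340,280]); print(f[290,215:232],f[290,322:340])
```

```text
[[60.8, 32.4], [16.3, 32.6], [14.7, 66.9], [62.4, 66.6]] 44.45928250291255
[103 102  98  96 102  96  95  94  95 101 121 160 177 183 182 181 179 178
 176 176 178 178 177 179 180] [ 87  87  87  84  87  86  88  88  84  88 104 121 123 121 127 129 130 129
 129 134]
[79 71 61 36 23 14 26 29 20 33 54 75 87 86 86 88 85] [117 115 114 115 117 116 113 116 104  74  37  18   8  15  16  20  37  60]
```

Emit:
{"fn": "carry_out", "kwargs": {"plan": [{"travel": [0.003, 0.0025, -0.03], "angular": [0, 0, 0.012], "grip": -1}, {"travel": [0.003, 0.0025, -0.09], "angular": [0, 0, 0.012], "grip": -1}, {"travel": [0.003, 0.0025, -0.15], "angular": [0, 0, 0.012], "grip": -1}, {"travel": [0.003, 0.0025, -0.19], "angular": [0, 0, 0.012], "grip": -1}, {"travel": [0.003, 0.0025, -0.21], "angular": [0, 0, 0.012], "grip": -1}, {"travel": [0.003, 0.0025, -0.22], "angular": [0, 0, 0.012], "grip": -1}, {"travel": [0.003, 0.0025, -0.22], "angular": [0, 0, 0.012], "grip": -1}]}}

```text
time: 17.55
ee_pos: [0.5708, 0.1521, 0.0688]
tcp_rot: [180.0, -0.1, 161.9]
wrist_force: [-0.0, 0.4, -4.0]
opening: 0.0447
grasp_force: 65.1
```

Emit:
{"fn": "carry_out", "kwargs": {"plan": [{"travel": [0, 0, -0.002], "angular": [0, 0, 0], "grip": -1}, {"travel": [0, 0, -0.004], "angular": [0, 0, 0], "grip": -1}, {"travel": [0, 0, -0.006], "angular": [0, 0, 0], "grip": -1}, {"travel": [0, 0, -0.008], "angular": [0, 0, 0], "grip": -1}, {"travel": [0, 0, -0.008], "angular": [0, 0, 0], "grip": -1}]}}

```text
time: 17.97
ee_pos: [0.5711, 0.1522, 0.0671]
tcp_rot: [180.0, -0.0, 161.9]
wrist_force: [-0.2, -0.0, -4.8]
opening: 0.0451
grasp_force: 65.1
```

Emit:
{"fn": "carry_out", "kwargs": {"plan": [{"travel": [0, 0, -0.002], "angular": [0, 0, -0.014], "grip": -1}, {"travel": [0, 0, -0.004], "angular": [0, 0, -0.014], "grip": -1}, {"travel": [0, 0, -0.006], "angular": [0, 0, -0.014], "grip": -1}, {"travel": [0, 0, -0.006], "angular": [0, 0, -0.014], "grip": -1}]}}

```text
time: 18.3
ee_pos: [0.5711, 0.1522, 0.0662]
tcp_rot: [179.9, 0.0, 161.5]
wrist_force: [-3.5, -1.5, 4.2]
opening: 0.0447
grasp_force: 66.3
```

Emit:
{"fn": "carry_out", "kwargs": {"plan": [{"travel": [0, 0, 0], "angular": [0, 0, 0], "grip": 1}, {"travel": [0, 0, 0], "angular": [0, 0, 0], "grip": 1}, {"travel": [0, 0, 0], "angular": [0, 0, 0], "grip": 1}, {"travel": [0, 0, 0], "angular": [0, 0, 0], "grip": 1}, {"travel": [0, 0, 0], "angular": [0, 0, 0], "grip": 1}, {"travel": [0, 0, 0.06], "angular": [0, 0, 0], "grip": 1}, {"travel": [0, 0, 0.18], "angular": [0, 0, 0], "grip": 1}, {"travel": [0, 0, 0.3], "angular": [0, 0, 0], "grip": 1}]}}

```text
time: 18.97
ee_pos: [0.5701, 0.1519, 0.1548]
tcp_rot: [-179.9, -0.2, 161.5]
wrist_force: [1.6, 0.8, 0.4]
opening: 0.0855
grasp_force: 0.0
```

Emit:
{"fn": "carry_out", "kwargs": {"plan": [{"travel": [0.07, -0.02, 0.2], "angular": [0, 0, 0], "grip": 1}, {"travel": [0.07, -0.02, 0.25], "angular": [0, 0, 0], "grip": 1}, {"travel": [0.07, -0.02, 0.25], "angular": [0, 0, 0], "grip": 1}, {"travel": [0.07, -0.02, 0.25], "angular": [0, 0, 0], "grip": 1}]}}

```text
time: 19.3
ee_pos: [0.5932, 0.1462, 0.2325]
tcp_rot: [179.8, 0.2, 161.5]
wrist_force: [0.6, 0.0, -0.5]
opening: 0.0855
grasp_force: 0.0
```

Run:
```python
from h import *
c=wshot('w10.png')
f=c['frame'].astype(int);r,g,b=f[...,0],f[...,1],f[...,2]
d=wrect(c,(b>r+50)&(b>g+40),.09,(0,0,560,420)); print('die',d,loc(d,(534,202.5),-108.5))
cv2.imwrite('pics/w10z.png',cv2.resize(c['frame'][60:310,180:400,::-1],None,fx=2.4,fy=2.4))
```

```text
[0.5932 0.1462 0.2325] [179.84   0.18 161.52] 19.3
die [521.9 168.   47.7  59.5  71.7] [36.6 -0.5]
```

View pics/w10z.png

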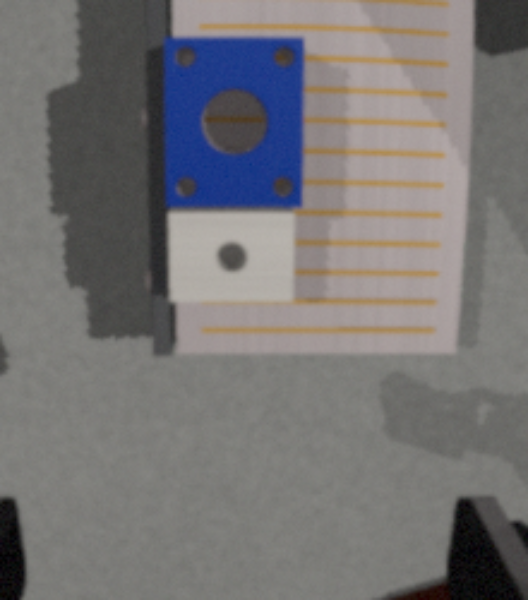

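The wide stop stands square and centred on the die's end away from the lever. In the picture it spans (251,148) to (303,185).

Run:
```python
from h import *
c=load('w10.png')
f=c['frame'].astype(int)
d=wrect(c,(f.min(2)>150),.082,(240,145,306,190)); print('wide',d,loc(d,(534,202.5),-108.5))
print(f[140:155:1,276].max(1), f[140:155,276,0]-f[140:155,276,2])
print([loc(wonz(c,(276,v),.082)[0]*1000,(534,202.5),-108.5).tolist() for v in(147,148,185,186)],[loc(wonz(c,(276,v),.09)[0]*1000,(534,202.5),-108.5).tolist() for v in(145,146,147)])
```

```text
wide [570.7 151.4  45.3  34.5  71.5] [36.8 51. ]
[134 135 135 135 133 123 101 109 148 176 179 178 177 176 179] [-111 -108 -105 -108 -101  -78  -29    4    9   11   11   12   10   10
   11]
[[37.1, 32.1], [37.1, 33.0], [37.1, 66.4], [37.1, 67.3]] [[37.1, 29.2], [37.1, 30.1], [37.1, 30.9]]
```

Emit:
{"fn": "carry_out", "kwargs": {"plan": [{"travel": [-0.0058, -0.3425, 0], "angular": [0, 0, 0.704], "grip": 1}, {"travel": [-0.0058, -0.3425, 0], "angular": [0, 0, 0.704], "grip": 1}, {"travel": [-0.0058, -0.3425, 0], "angular": [0, 0, 0.704], "grip": 1}, {"travel": [-0.0058, -0.3425, 0], "angular": [0, 0, 0.704], "grip": 1}, {"travel": [-0.0058, -0.3425, 0], "angular": [0, 0, 0.704], "grip": 1}]}}

```text
time: 19.77
ee_pos: [0.5896, 0.0423, 0.2285]
tcp_rot: [180.0, -0.2, -178.4]
wrist_force: [0.5, 0.6, -0.4]
opening: 0.085
grasp_force: 0.0
```

Emit:
{"fn": "carry_out", "kwargs": {"plan": [{"travel": [-0.0058, -0.3425, 0], "angular": [0, 0, 0.704], "grip": 1}, {"travel": [-0.0058, -0.3425, 0], "angular": [0, 0, 0.704], "grip": 1}, {"travel": [-0.0058, -0.3425, 0], "angular": [0, 0, 0.704], "grip": 1}, {"travel": [-0.0058, -0.3425, 0], "angular": [0, 0, 0.704], "grip": 1}, {"travel": [-0.0058, -0.3425, 0], "angular": [0, 0, 0.704], "grip": 1}]}}

```text
time: 20.18
ee_pos: [0.5882, -0.0595, 0.2289]
tcp_rot: [179.9, -0.1, -158.3]
wrist_force: [-0.5, 0.1, -0.5]
opening: 0.0855
grasp_force: 0.0
```

Emit:
{"fn": "carry_out", "kwargs": {"plan": [{"travel": [-0.0058, -0.3425, -0.1], "angular": [0, 0, 0.704], "grip": 1}, {"travel": [-0.0058, -0.3425, -0.2], "angular": [0, 0, 0.704], "grip": 1}, {"travel": [-0.0058, -0.3425, -0.3], "angular": [0, 0, 0.704], "grip": 1}, {"travel": [-0.0058, -0.3425, -0.41], "angular": [0, 0, 0.704], "grip": 1}, {"travel": [-0.0058, -0.3425, -0.41], "angular": [0, 0, 0.704], "grip": 1}, {"travel": [-0.0058, -0.3425, -0.41], "angular": [0, 0, 0.704], "grip": 1}, {"travel": [-0.0058, -0.3425, -0.41], "angular": [0, 0, 0.704], "grip": 1}]}}

```text
time: 20.77
ee_pos: [0.5871, -0.1606, 0.108]
tcp_rot: [179.9, -0.0, -138.0]
wrist_force: [0.4, 0.9, 0.8]
opening: 0.0852
grasp_force: 0.0
```

Run:
```python
from h import *
c=wshot('w11.png'); print(monitor.get_obs()['q'].round(1))
f=c['frame'].astype(int)
cv2.imwrite('pics/w11z.png',cv2.resize(c['frame'][160:310,190:370,::-1],None,fx=4,fy=4))
for t in(35,42,50): print(wrect(c,f.max(2)<t,.028,(195,180,362,300)))
```

```text
[ 0.5871 -0.1606  0.108 ] [ 1.7995e+02 -2.0000e-02 -1.3798e+02] 20.77
[-15.3  12.4   3.8  81.2   0.  -57.4]
[ 578.2 -172.4   13.9   43.7   51.9]
[ 586.1 -164.2   32.    43.7   42. ]
[ 585.9 -164.1   32.1   44.3   42.1]
```

View pics/w11z.png

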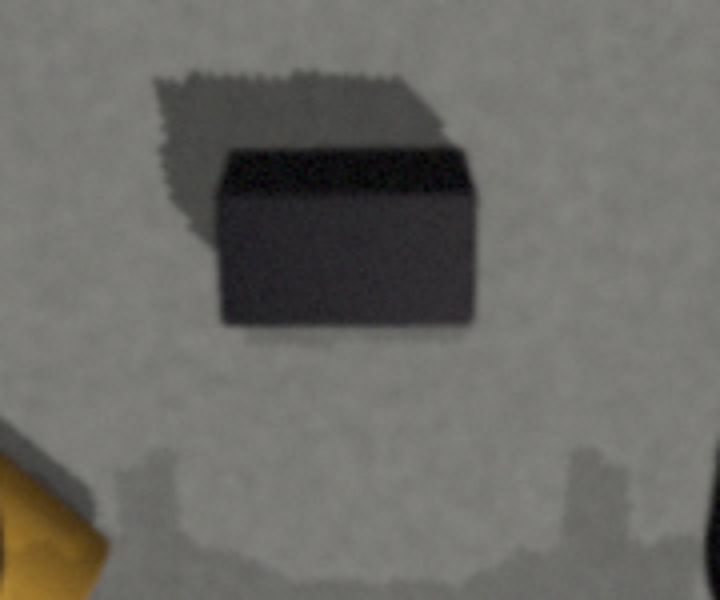

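The narrow stop is square to the fingers, with its top face at crop (218,192) to (475,325). The hammer head shows at lower left, so I'm checking the finger clearance there.

Run:
```python
from h import *
c=load('w11.png')
q=np.array([(218,192),(477,192),(472,325),(222,325)])/4+[190,160]
P=wonz(c,q,.028)[:,:2]*1000;print(P.mean(0).round(1),P.round(1).tolist())
print('hammer',wonz(c,[(216,297),(190,264)],.02)*1000)
```

```text
[ 588.7 -160.5] [[594.3, -185.4], [564.4, -152.3], [583.2, -135.5], [613.1, -168.7]]
hammer [[ 672.02956597 -152.60018572   20.        ]
 [ 661.60041391 -186.65490667   20.        ]]
```

Emit:
{"fn": "carry_out", "kwargs": {"plan": [{"travel": [0.005, 0, -0.1], "angular": [0, 0, 0], "grip": 1}, {"travel": [0.005, 0, -0.2], "angular": [0, 0, 0], "grip": 1}, {"travel": [0.005, 0, -0.27], "angular": [0, 0, 0], "grip": 1}, {"travel": [0.005, 0, -0.32], "angular": [0, 0, 0], "grip": 1}, {"travel": [0.005, 0, -0.32], "angular": [0, 0, 0], "grip": 1}, {"travel": [0.005, 0, -0.32], "angular": [0, 0, 0], "grip": 1}, {"travel": [0.005, 0, -0.32], "angular": [0, 0, 0], "grip": 1}]}}

```text
time: 21.4
ee_pos: [0.59, -0.1619, 0.014]
tcp_rot: [-179.9, 0.1, -137.9]
wrist_force: [-0.3, 0.3, -0.1]
opening: 0.0854
grasp_force: 0.0
```

Emit:
{"fn": "carry_out", "kwargs": {"plan": [{"travel": [0, 0, 0], "angular": [0, 0, 0], "grip": -1}, {"travel": [0, 0, 0], "angular": [0, 0, 0], "grip": -1}, {"travel": [0, 0, 0], "angular": [0, 0, 0], "grip": -1}, {"travel": [0, 0, 0], "angular": [0, 0, 0], "grip": -1}, {"travel": [0, 0, 0], "angular": [0, 0, 0], "grip": -1}, {"travel": [0, 0, 0], "angular": [0, 0, 0], "grip": -1}, {"travel": [0, 0, 0], "angular": [0, 0, 0], "grip": -1}], "grip_force": 50}}

```text
time: 21.98
ee_pos: [0.5888, -0.1622, 0.0121]
tcp_rot: [-180.0, 0.0, -138.0]
wrist_force: [-1.1, 1.2, 6.0]
opening: 0.0452
grasp_force: 52.9
```

Emit:
{"fn": "carry_out", "kwargs": {"plan": [{"travel": [0, 0, 0.05], "angular": [0, 0, 0], "grip": -1}, {"travel": [0, 0, 0.15], "angular": [0, 0, 0], "grip": -1}, {"travel": [0, 0, 0.28], "angular": [0, 0, 0], "grip": -1}, {"travel": [0, 0, 0.4], "angular": [0, 0, 0], "grip": -1}, {"travel": [0, 0, 0.4], "angular": [0, 0, 0], "grip": -1}, {"travel": [0, 0, 0.4], "angular": [0, 0, 0], "grip": -1}]}}

```text
time: 22.48
ee_pos: [0.5894, -0.1625, 0.1334]
tcp_rot: [-179.8, 0.1, -138.0]
wrist_force: [-0.3, -0.5, -3.3]
opening: 0.045
grasp_force: 52.2
```

The grip is a little low for clearing the rail. I'll set the stop down again and take it 5 mm higher.

Emit:
{"fn": "carry_out", "kwargs": {"plan": [{"travel": [0, 0, -0.12], "angular": [0, 0, 0], "grip": -1}, {"travel": [0, 0, -0.25], "angular": [0, 0, 0], "grip": -1}, {"travel": [0, 0, -0.35], "angular": [0, 0, 0], "grip": -1}, {"travel": [0, 0, -0.39], "angular": [0, 0, 0], "grip": -1}, {"travel": [0, 0, -0.398], "angular": [0, 0, 0], "grip": -1}, {"travel": [0, 0, -0.4], "angular": [0, 0, 0], "grip": -1}, {"travel": [0, 0, -0.4], "angular": [0, 0, 0], "grip": -1}]}}

```text
time: 23.07
ee_pos: [0.5874, -0.1619, 0.0103]
tcp_rot: [179.9, -0.1, -138.0]
wrist_force: [-0.4, -0.5, -2.2]
opening: 0.0454
grasp_force: 56.1
```

Emit:
{"fn": "carry_out", "kwargs": {"plan": [{"travel": [0, 0, 0], "angular": [0, 0, 0], "grip": 1}, {"travel": [0, 0, 0], "angular": [0, 0, 0], "grip": 1}, {"travel": [0, 0, 0], "angular": [0, 0, 0], "grip": 1}, {"travel": [0, 0, 0.017], "angular": [0, 0, 0], "grip": 1}, {"travel": [0, 0, 0.017], "angular": [0, 0, 0], "grip": 1}, {"travel": [0, 0, 0.017], "angular": [0, 0, 0], "grip": 1}, {"travel": [0, 0, 0.017], "angular": [0, 0, 0], "grip": 1}]}}

```text
time: 23.65
ee_pos: [0.5884, -0.1621, 0.0164]
tcp_rot: [180.0, -0.0, -138.0]
wrist_force: [-0.5, 0.5, -0.6]
opening: 0.0852
grasp_force: 0.0
```

Emit:
{"fn": "carry_out", "kwargs": {"plan": [{"travel": [0, 0, 0], "angular": [0, 0, 0], "grip": -1}, {"travel": [0, 0, 0], "angular": [0, 0, 0], "grip": -1}, {"travel": [0, 0, 0], "angular": [0, 0, 0], "grip": -1}, {"travel": [0, 0, 0], "angular": [0, 0, 0], "grip": -1}, {"travel": [0, 0, 0], "angular": [0, 0, 0], "grip": -1}, {"travel": [0, 0, 0], "angular": [0, 0, 0], "grip": -1}, {"travel": [0, 0, 0], "angular": [0, 0, 0], "grip": -1}], "grip_force": 50}}

```text
time: 24.23
ee_pos: [0.5883, -0.1621, 0.0163]
tcp_rot: [180.0, -0.0, -138.0]
wrist_force: [0.3, -0.4, 2.0]
opening: 0.0456
grasp_force: 52.8
```

Emit:
{"fn": "carry_out", "kwargs": {"plan": [{"travel": [0, 0, 0.05], "angular": [0, 0, 0], "grip": -1}, {"travel": [0, 0, 0.15], "angular": [0, 0, 0], "grip": -1}, {"travel": [0, 0, 0.28], "angular": [0, 0, 0], "grip": -1}, {"travel": [0, 0, 0.4], "angular": [0, 0, 0], "grip": -1}, {"travel": [0, 0, 0.4], "angular": [0, 0, 0], "grip": -1}, {"travel": [0, 0, 0.4], "angular": [0, 0, 0], "grip": -1}]}}

```text
time: 24.73
ee_pos: [0.5893, -0.1624, 0.1381]
tcp_rot: [-179.9, 0.1, -138.0]
wrist_force: [0.4, -0.6, -4.1]
opening: 0.0449
grasp_force: 52.4
```

Emit:
{"fn": "carry_out", "kwargs": {"plan": [{"travel": [-0.012, 0.038, 0], "angular": [0, 0, -0.07], "grip": -1}, {"travel": [-0.036, 0.11, 0], "angular": [0, 0, -0.2], "grip": -1}, {"travel": [-0.068, 0.21, 0], "angular": [0, 0, -0.38], "grip": -1}, {"travel": [-0.1, 0.31, 0], "angular": [0, 0, -0.56], "grip": -1}, {"travel": [-0.124, 0.383, 0], "angular": [0, 0, -0.704], "grip": -1}, {"travel": [-0.124, 0.383, 0], "angular": [0, 0, -0.704], "grip": -1}]}}

```text
time: 25.23
ee_pos: [0.549, -0.0438, 0.134]
tcp_rot: [179.8, -0.2, -158.2]
wrist_force: [0.5, -0.3, -3.4]
opening: 0.0451
grasp_force: 52.3
```

Emit:
{"fn": "carry_out", "kwargs": {"plan": [{"travel": [-0.012, 0.038, 0], "angular": [0, 0, -0.07], "grip": -1}, {"travel": [-0.036, 0.11, 0], "angular": [0, 0, -0.2], "grip": -1}, {"travel": [-0.068, 0.21, 0], "angular": [0, 0, -0.38], "grip": -1}, {"travel": [-0.1, 0.31, 0], "angular": [0, 0, -0.56], "grip": -1}, {"travel": [-0.124, 0.383, 0], "angular": [0, 0, -0.704], "grip": -1}, {"travel": [-0.124, 0.383, 0], "angular": [0, 0, -0.704], "grip": -1}]}}

```text
time: 25.73
ee_pos: [0.512, 0.0705, 0.1342]
tcp_rot: [179.9, -0.2, -178.4]
wrist_force: [0.1, 0.0, -3.0]
opening: 0.0449
grasp_force: 52.4
```

Emit:
{"fn": "carry_out", "kwargs": {"plan": [{"travel": [-0.012, 0.038, 0], "angular": [0, 0, -0.07], "grip": -1}, {"travel": [-0.036, 0.11, 0], "angular": [0, 0, -0.2], "grip": -1}, {"travel": [-0.068, 0.21, 0], "angular": [0, 0, -0.38], "grip": -1}, {"travel": [-0.1, 0.31, 0], "angular": [0, 0, -0.56], "grip": -1}, {"travel": [-0.124, 0.383, 0], "angular": [0, 0, -0.704], "grip": -1}, {"travel": [-0.124, 0.383, 0], "angular": [0, 0, -0.704], "grip": -1}, {"travel": [-0.124, 0.383, 0], "angular": [0, 0, -0.704], "grip": -1}, {"travel": [-0.124, 0.383, 0], "angular": [0, 0, -0.704], "grip": -1}]}}

```text
time: 26.4
ee_pos: [0.4765, 0.182, 0.1349]
tcp_rot: [-179.9, -0.1, 161.6]
wrist_force: [0.7, -0.2, -2.3]
opening: 0.045
grasp_force: 52.5
```

Run:
```python
from h import *
c=wshot('w12.png'); o=monitor.get_obs(); print(o['opening'],o['q'].round(1)); print(loc(o['ee_pos'][:2]*1000,(534,202.5),-108.5))
f=c['frame'].max(2); print(f[240:345:3,278],f[285,210:235],f[285,320:345])
C=(534,202.5),-108.5; zt=o['ee_pos'][2]-.0163+.028
for v in range(255,345,10): print(v,loc(wonz(c,(278,v),zt)[0]*1000,*C))
```

```text
[0.4765 0.182  0.1349] [-1.7995e+02 -9.0000e-02  1.6164e+02] 26.4
0.045114584966056276 [20.9 -1.2 -8.1 83.2  0.  39.3]
[ 37.9 -47.8]
[177 124  95  28  18  25  24  17  18  20  26  28  38  39  43  37  24  21
  22  15  19  19  19  18  19  26  25 110 147 148 148 147 146 148 179] [91 92 93 90 94 90 93 95 82 60 37 23 25 23 30 33 26 23 23 22 20 17 16 21
 17] [28 25 27 24 24 22 22 29 16 18 27 17 23 27 22 23 32 53 77 87 87 92 92 90
 93]
255 [ 39.  -69.4]
265 [ 39.  -64.7]
275 [ 39.  -59.8]
285 [ 38.9 -54.8]
295 [ 38.9 -49.6]
305 [ 38.9 -44.1]
315 [ 38.9 -38.4]
325 [ 38.9 -32.4]
335 [ 38.9 -26.1]
```

View pics/w12.png

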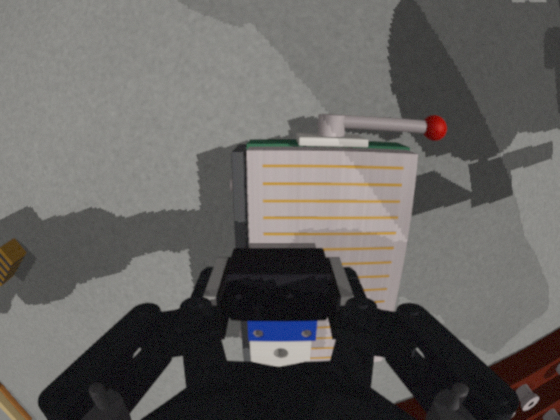

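The black stop is held square over the lever end. Its far top edge is at row 320, just short of the die's blue top. I'll shift about 2 mm and lower it.

Emit:
{"fn": "carry_out", "kwargs": {"plan": [{"travel": [0.0053, 0.0053, -0.03], "angular": [0, 0, 0], "grip": -1}, {"travel": [0.0053, 0.0053, -0.09], "angular": [0, 0, 0], "grip": -1}, {"travel": [0.0053, 0.0053, -0.15], "angular": [0, 0, 0], "grip": -1}, {"travel": [0.0053, 0.0053, -0.19], "angular": [0, 0, 0], "grip": -1}, {"travel": [0.0053, 0.0053, -0.21], "angular": [0, 0, 0], "grip": -1}, {"travel": [0.0053, 0.0053, -0.22], "angular": [0, 0, 0], "grip": -1}, {"travel": [0.0053, 0.0053, -0.22], "angular": [0, 0, 0], "grip": -1}, {"travel": [0.0053, 0.0053, -0.22], "angular": [0, 0, 0], "grip": -1}]}}

```text
time: 27.12
ee_pos: [0.4786, 0.1842, 0.0708]
tcp_rot: [179.9, 0.0, 161.5]
wrist_force: [-0.5, 0.7, -2.9]
opening: 0.0453
grasp_force: 52.4
```

Emit:
{"fn": "carry_out", "kwargs": {"plan": [{"travel": [0, 0, -0.002], "angular": [0, 0, 0], "grip": -1}, {"travel": [0, 0, -0.004], "angular": [0, 0, 0], "grip": -1}, {"travel": [0, 0, -0.006], "angular": [0, 0, 0], "grip": -1}, {"travel": [0, 0, -0.006], "angular": [0, 0, 0], "grip": -1}]}}

```text
time: 27.45
ee_pos: [0.4784, 0.1843, 0.0685]
tcp_rot: [180.0, -0.0, 161.5]
wrist_force: [1.0, 0.3, -3.3]
opening: 0.0449
grasp_force: 52.4
```

Emit:
{"fn": "carry_out", "kwargs": {"plan": [{"travel": [-0.0005, -0.002, -0.002], "angular": [0, 0, 0], "grip": -1}, {"travel": [-0.0005, -0.002, -0.004], "angular": [0, 0, 0], "grip": -1}, {"travel": [-0.0005, -0.002, -0.006], "angular": [0, 0, 0], "grip": -1}, {"travel": [-0.0005, -0.002, -0.006], "angular": [0, 0, 0], "grip": -1}]}}

```text
time: 27.78
ee_pos: [0.478, 0.1836, 0.0664]
tcp_rot: [180.0, -0.0, 161.5]
wrist_force: [0.9, 0.7, -2.1]
opening: 0.0451
grasp_force: 52.4
```

Emit:
{"fn": "carry_out", "kwargs": {"plan": [{"travel": [0, 0, -0.002], "angular": [0, 0, 0], "grip": -1}, {"travel": [0, 0, -0.004], "angular": [0, 0, 0], "grip": -1}, {"travel": [0, 0, -0.004], "angular": [0, 0, 0], "grip": -1}]}}

```text
time: 28.03
ee_pos: [0.4781, 0.1836, 0.0662]
tcp_rot: [180.0, -0.0, 161.5]
wrist_force: [-3.1, -1.5, 6.6]
opening: 0.0451
grasp_force: 53.5
```

Emit:
{"fn": "carry_out", "kwargs": {"plan": [{"travel": [0, 0, 0], "angular": [0, 0, 0], "grip": 1}, {"travel": [0, 0, 0], "angular": [0, 0, 0], "grip": 1}, {"travel": [0, 0, 0], "angular": [0, 0, 0], "grip": 1}, {"travel": [0, 0, 0], "angular": [0, 0, 0], "grip": 1}, {"travel": [0, 0, 0], "angular": [0, 0, 0], "grip": 1}, {"travel": [0, 0, 0.06], "angular": [0, 0, 0], "grip": 1}, {"travel": [0, 0, 0.18], "angular": [0, 0, 0], "grip": 1}, {"travel": [0, 0, 0.3], "angular": [0, 0, 0], "grip": 1}]}}

```text
time: 28.7
ee_pos: [0.4772, 0.1832, 0.1552]
tcp_rot: [-179.9, -0.2, 161.5]
wrist_force: [1.0, 1.0, 0.3]
opening: 0.0854
grasp_force: 0.0
```

Emit:
{"fn": "carry_out", "kwargs": {"plan": [{"travel": [0, 0, 0.15], "angular": [0, 0, 0], "grip": 1}, {"travel": [0.27, -0.09, 0.25], "angular": [0, 0, 0], "grip": 1}, {"travel": [0.27, -0.09, 0.25], "angular": [0, 0, 0], "grip": 1}, {"travel": [0.27, -0.09, 0.25], "angular": [0, 0, 0], "grip": 1}, {"travel": [0.27, -0.09, 0.25], "angular": [0, 0, 0], "grip": 1}, {"travel": [0.27, -0.09, 0.25], "angular": [0, 0, 0], "grip": 1}]}}

```text
time: 29.2
ee_pos: [0.559, 0.1564, 0.2295]
tcp_rot: [-180.0, -0.1, 161.5]
wrist_force: [-0.4, -0.1, -0.0]
opening: 0.0852
grasp_force: 0.0
```

Run:
```python
from h import *
c=wshot('w13.png'); C=(534,202.5),-108.5
f=c['frame'].astype(int);r,g,b=f[...,0],f[...,1],f[...,2]
d=wrect(c,(b>r+50)&(b>g+40),.09,(0,0,560,420)); print('die',d,loc(d,*C))
cx=wpix(c,[[.4782,.1832,.078]])[0].astype(int);print(cx)
d=wrect(c,f.max(2)<60,.078,(cx[0]-50,cx[1]-40,cx[0]+50,cx[1]+40));print('narrow',d,loc(d,*C))
cx=wpix(c,[[.5707,.1514,.082]])[0].astype(int)
d=wrect(c,f.min(2)>150,.082,(cx[0]-30,cx[1]-20,cx[0]+30,cx[1]+30));print('wide',d,loc(d,*C))
cx=wpix(c,[[.522,.168,.08]])[0].astype(int);print(cx)
cv2.imwrite('pics/w13z.png',cv2.resize(c['frame'][max(0,cx[1]-110):cx[1]+110,cx[0]-130:cx[0]+130,::-1],None,fx=2.5,fy=2.5))
```

```text
[0.559  0.1564 0.2295] [-1.800e+02 -1.000e-01  1.615e+02] 29.2
die [521.9 168.2  47.7  59.1  71.5] [36.4 -0.6]
[279  98]
narrow [475.3 178.1  52.3  69.2  72. ] [ 41.8 -47.9]
wide [572.8 152.9  49.3  37.5  71.5] [34.7 52.5]
[278 151]
```

View pics/w13z.png

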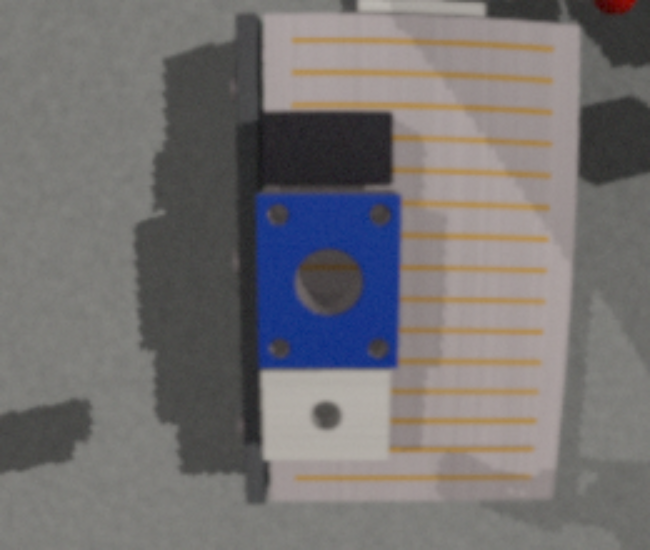

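The narrow stop stands square on the die's lever end, at crop (260,113) to (392,185), with a slim gap. All three parts line up.

Run:
```python
from h import *
c=load('w13.png'); C=(534,202.5),-108.5
for q in[(260,113),(392,113),(392,185),(260,185)]: print(loc(wonz(c,np.array(q)/2.5+[148,41],.078)[0]*1000,*C))
```

```text
[ 59.2 -57.5]
[ 14.1 -57.5]
[ 13.9 -32.4]
[ 59.4 -32.4]
```

Emit:
{"fn": "carry_out", "kwargs": {"plan": [{"travel": [-0.193, -0.512, 0], "angular": [0, 0, 0.728], "grip": 1}, {"travel": [-0.193, -0.512, 0], "angular": [0, 0, 0.728], "grip": 1}, {"travel": [-0.193, -0.512, 0], "angular": [0, 0, 0.728], "grip": 1}, {"travel": [-0.193, -0.512, 0], "angular": [0, 0, 0.728], "grip": 1}, {"travel": [-0.193, -0.512, 0], "angular": [0, 0, 0.728], "grip": 1}, {"travel": [-0.193, -0.512, 0], "angular": [0, 0, 0.728], "grip": 1}]}}

```text
time: 29.75
ee_pos: [0.4997, 0.002, 0.2305]
tcp_rot: [180.0, 0.0, -177.8]
wrist_force: [0.0, -0.1, -0.0]
opening: 0.0851
grasp_force: 0.0
```

Emit:
{"fn": "carry_out", "kwargs": {"plan": [{"travel": [-0.193, -0.512, -0.1], "angular": [0, 0, 0.728], "grip": 1}, {"travel": [-0.193, -0.512, -0.2], "angular": [0, 0, 0.728], "grip": 1}, {"travel": [-0.193, -0.512, -0.3], "angular": [0, 0, 0.728], "grip": 1}, {"travel": [-0.193, -0.512, -0.41], "angular": [0, 0, 0.728], "grip": 1}, {"travel": [-0.193, -0.512, -0.41], "angular": [0, 0, 0.728], "grip": 1}, {"travel": [-0.193, -0.512, -0.41], "angular": [0, 0, 0.728], "grip": 1}, {"travel": [-0.193, -0.512, -0.41], "angular": [0, 0, 0.728], "grip": 1}]}}

```text
time: 30.33
ee_pos: [0.4412, -0.1502, 0.1041]
tcp_rot: [179.8, -0.3, -156.8]
wrist_force: [0.5, 0.4, 0.7]
opening: 0.0854
grasp_force: 0.0
```

Run:
```python
from h import *
c=wshot('w14.png')
f=c['frame'].astype(int);r,g,b=f[...,0],f[...,1],f[...,2]
for t in(110,125,140): print(wrect(c,(r>t)&(r>b+45),.028,(195,150,365,310),15))
```

```text
[ 0.4412 -0.1502  0.1041] [ 179.76   -0.25 -156.82] 30.33
[ 442.2 -149.    23.9   54.3   23.1]
[ 442.5 -148.9   23.2   54.3   23.1]
[ 442.5 -148.9   23.2   54.    23.1]
```

Emit:
{"fn": "carry_out", "kwargs": {"plan": [{"travel": [0.004, 0.004, -0.1], "angular": [0, 0, 0], "grip": 1}, {"travel": [0.004, 0.004, -0.2], "angular": [0, 0, 0], "grip": 1}, {"travel": [0.004, 0.004, -0.26], "angular": [0, 0, 0], "grip": 1}, {"travel": [0.004, 0.004, -0.303], "angular": [0, 0, 0], "grip": 1}, {"travel": [0.004, 0.004, -0.303], "angular": [0, 0, 0], "grip": 1}, {"travel": [0.004, 0.004, -0.303], "angular": [0, 0, 0], "grip": 1}, {"travel": [0.004, 0.004, -0.303], "angular": [0, 0, 0], "grip": 1}]}}

```text
time: 30.97
ee_pos: [0.4461, -0.1489, 0.0185]
tcp_rot: [-179.9, 0.1, -156.7]
wrist_force: [0.1, -1.3, 0.3]
opening: 0.0856
grasp_force: 0.0
```

Emit:
{"fn": "carry_out", "kwargs": {"plan": [{"travel": [0, 0, 0], "angular": [0, 0, 0], "grip": -1}, {"travel": [0, 0, 0], "angular": [0, 0, 0], "grip": -1}, {"travel": [0, 0, 0], "angular": [0, 0, 0], "grip": -1}, {"travel": [0, 0, 0], "angular": [0, 0, 0], "grip": -1}, {"travel": [0, 0, 0], "angular": [0, 0, 0], "grip": -1}, {"travel": [0, 0, 0], "angular": [0, 0, 0], "grip": -1}, {"travel": [0, 0, 0], "angular": [0, 0, 0], "grip": -1}], "grip_force": 50}}

```text
time: 31.55
ee_pos: [0.4452, -0.1494, 0.0176]
tcp_rot: [-180.0, 0.1, -156.8]
wrist_force: [-0.8, 2.3, 6.7]
opening: 0.0531
grasp_force: 52.8
```

Emit:
{"fn": "carry_out", "kwargs": {"plan": [{"travel": [0, 0, 0.05], "angular": [0, 0, 0], "grip": -1}, {"travel": [0, 0, 0.15], "angular": [0, 0, 0], "grip": -1}, {"travel": [0, 0, 0.28], "angular": [0, 0, 0], "grip": -1}, {"travel": [0, 0, 0.4], "angular": [0, 0, 0], "grip": -1}, {"travel": [0, 0, 0.4], "angular": [0, 0, 0], "grip": -1}, {"travel": [0, 0, 0.4], "angular": [0, 0, 0], "grip": -1}]}}

```text
time: 32.05
ee_pos: [0.4456, -0.1499, 0.1385]
tcp_rot: [-179.9, 0.1, -156.8]
wrist_force: [1.9, -0.3, -3.3]
opening: 0.0531
grasp_force: 54.0
```

Emit:
{"fn": "carry_out", "kwargs": {"plan": [{"travel": [0.015, 0.06, 0], "angular": [0, 0, 0.085], "grip": -1}, {"travel": [0.045, 0.18, 0], "angular": [0, 0, 0.25], "grip": -1}, {"travel": [0.077, 0.305, 0], "angular": [0, 0, 0.43], "grip": -1}, {"travel": [0.11, 0.43, 0], "angular": [0, 0, 0.61], "grip": -1}, {"travel": [0.138, 0.545, 0], "angular": [0, 0, 0.77], "grip": -1}, {"travel": [0.151, 0.597, 0], "angular": [0, 0, 0.843], "grip": -1}, {"travel": [0.151, 0.597, 0], "angular": [0, 0, 0.843], "grip": -1}]}}

```text
time: 32.63
ee_pos: [0.4894, 0.0326, 0.1343]
tcp_rot: [179.8, -0.1, -132.3]
wrist_force: [-0.1, 0.3, -2.4]
opening: 0.0527
grasp_force: 53.9
```

Emit:
{"fn": "carry_out", "kwargs": {"plan": [{"travel": [0.015, 0.06, 0], "angular": [0, 0, 0.085], "grip": -1}, {"travel": [0.045, 0.18, 0], "angular": [0, 0, 0.25], "grip": -1}, {"travel": [0.077, 0.305, 0], "angular": [0, 0, 0.43], "grip": -1}, {"travel": [0.11, 0.43, 0], "angular": [0, 0, 0.61], "grip": -1}, {"travel": [0.138, 0.545, 0], "angular": [0, 0, 0.77], "grip": -1}, {"travel": [0.151, 0.597, 0], "angular": [0, 0, 0.843], "grip": -1}, {"travel": [0.151, 0.597, 0], "angular": [0, 0, 0.843], "grip": -1}, {"travel": [0.151, 0.597, 0], "angular": [0, 0, 0.843], "grip": -1}]}}

```text
time: 33.3
ee_pos: [0.5345, 0.2085, 0.1347]
tcp_rot: [179.9, -0.2, -108.5]
wrist_force: [-0.5, -0.4, -2.3]
opening: 0.0532
grasp_force: 53.9
```

Emit:
{"fn": "carry_out", "kwargs": {"plan": [{"travel": [0, 0, 0], "angular": [0, 0, 0], "grip": -1}, {"travel": [0, 0, 0], "angular": [0, 0, 0], "grip": -1}]}}

```text
time: 33.47
ee_pos: [0.5349, 0.2074, 0.1361]
tcp_rot: [179.9, -0.1, -108.6]
wrist_force: [-0.4, 0.2, -2.7]
opening: 0.0528
grasp_force: 53.9
```

Run:
```python
from h import *
c=wshot('w15.png'); C=(534,202.5),-108.5; o=monitor.get_obs(); print(loc(o['ee_pos'][:2]*1000,*C),o['q'].round(1))
f=c['frame'].astype(int);r,g,b=f[...,0],f[...,1],f[...,2]
zt=o['ee_pos'][2]-.0176+.028
for t in(125,140): d=wrect(c,(r>t)&(r>b+60),zt,(195,230,365,400),15); print(d,loc(d,*C))
d=wrect(c,(b>r+50)&(b>g+40),.09,(0,0,560,420)); print('die',d,loc(d,*C))
```

```text
[0.5349 0.2074 0.1361] [ 1.7994e+02 -7.0000e-02 -1.0857e+02] 33.47
[-5.  -0.6] [ 21.2   7.5   1.1  83.7  -0.  -50.2]
[533.8 204.7  24.2  53.2  71.2] [-2.  -0.9]
[533.8 204.7  24.1  53.   71.4] [-2.  -0.9]
die [522.3 167.8  47.2  60.   71.4] [36.6 -0.1]
```

View pics/w15.png

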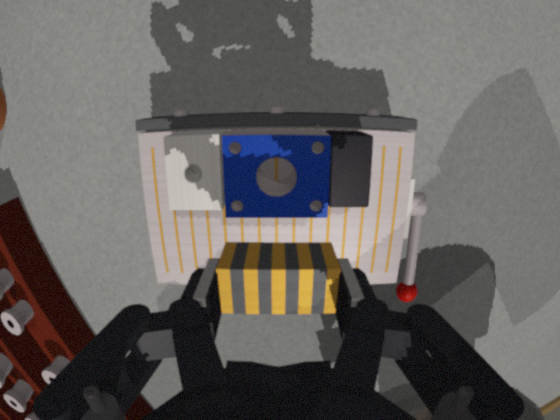

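The striped parallel is held square at (278,280), centred in front of the die. I'll back it off slightly and lower it.

Emit:
{"fn": "carry_out", "kwargs": {"plan": [{"travel": [0.0035, 0.005, -0.03], "angular": [0, 0, 0], "grip": -1}, {"travel": [0.0035, 0.005, -0.09], "angular": [0, 0, 0], "grip": -1}, {"travel": [0.0035, 0.005, -0.15], "angular": [0, 0, 0], "grip": -1}, {"travel": [0.0035, 0.005, -0.19], "angular": [0, 0, 0], "grip": -1}, {"travel": [0.0035, 0.005, -0.21], "angular": [0, 0, 0], "grip": -1}, {"travel": [0.0035, 0.005, -0.215], "angular": [0, 0, 0], "grip": -1}, {"travel": [0.0035, 0.005, -0.215], "angular": [0, 0, 0], "grip": -1}, {"travel": [0.0035, 0.005, -0.215], "angular": [0, 0, 0], "grip": -1}]}}

```text
time: 34.18
ee_pos: [0.5366, 0.2104, 0.0728]
tcp_rot: [-180.0, 0.0, -108.5]
wrist_force: [0.4, 0.7, -2.6]
opening: 0.053
grasp_force: 53.9
```

Emit:
{"fn": "carry_out", "kwargs": {"plan": [{"travel": [0, 0, -0.001], "angular": [0, 0, 0], "grip": -1}, {"travel": [0, 0, -0.002], "angular": [0, 0, 0], "grip": -1}, {"travel": [0, 0, -0.003], "angular": [0, 0, 0], "grip": -1}]}}

```text
time: 34.43
ee_pos: [0.5365, 0.2105, 0.0716]
tcp_rot: [-180.0, 0.0, -108.4]
wrist_force: [-0.4, 0.6, -2.3]
opening: 0.0533
grasp_force: 53.9
```

Emit:
{"fn": "carry_out", "kwargs": {"plan": [{"travel": [-0.002, -0.0065, 0], "angular": [0, 0, 0], "grip": -1}, {"travel": [-0.002, -0.0065, -0.003], "angular": [0, 0, 0], "grip": -1}, {"travel": [-0.002, -0.0065, -0.006], "angular": [0, 0, 0], "grip": -1}, {"travel": [-0.002, -0.0065, -0.008], "angular": [0, 0, 0], "grip": -1}, {"travel": [-0.002, -0.0065, -0.008], "angular": [0, 0, 0], "grip": -1}, {"travel": [-0.002, -0.0065, -0.008], "angular": [0, 0, 0], "grip": -1}]}}

```text
time: 34.93
ee_pos: [0.5355, 0.2084, 0.0686]
tcp_rot: [180.0, -0.0, -108.4]
wrist_force: [-0.6, 0.6, -3.0]
opening: 0.0532
grasp_force: 53.9
```

Emit:
{"fn": "carry_out", "kwargs": {"plan": [{"travel": [0, 0, -0.002], "angular": [0, 0, 0], "grip": -1}, {"travel": [0, 0, -0.004], "angular": [0, 0, 0], "grip": -1}, {"travel": [0, 0, -0.005], "angular": [0, 0, 0], "grip": -1}, {"travel": [0, 0, -0.005], "angular": [0, 0, 0], "grip": -1}]}}

```text
time: 35.27
ee_pos: [0.5356, 0.2084, 0.0677]
tcp_rot: [180.0, -0.0, -108.4]
wrist_force: [-3.1, -0.6, 4.8]
opening: 0.053
grasp_force: 54.6
```

Emit:
{"fn": "carry_out", "kwargs": {"plan": [{"travel": [0, 0, 0], "angular": [0, 0, 0], "grip": 1}, {"travel": [0, 0, 0], "angular": [0, 0, 0], "grip": 1}, {"travel": [0, 0, 0], "angular": [0, 0, 0], "grip": 1}, {"travel": [0, 0, 0], "angular": [0, 0, 0], "grip": 1}, {"travel": [0, 0, 0], "angular": [0, 0, 0], "grip": 1}, {"travel": [0, 0, 0.06], "angular": [0, 0, 0], "grip": 1}, {"travel": [0, 0, 0.18], "angular": [0, 0, 0], "grip": 1}, {"travel": [0, 0, 0.3], "angular": [0, 0, 0], "grip": 1}]}}

```text
time: 35.93
ee_pos: [0.5346, 0.208, 0.1569]
tcp_rot: [179.8, -0.1, -108.4]
wrist_force: [1.3, 0.0, 0.4]
opening: 0.0855
grasp_force: 0.0
```

Emit:
{"fn": "carry_out", "kwargs": {"plan": [{"travel": [0.03, 0.1, 0.25], "angular": [0, 0, 0], "grip": 1}, {"travel": [0.03, 0.1, 0.25], "angular": [0, 0, 0], "grip": 1}, {"travel": [0.03, 0.1, 0.25], "angular": [0, 0, 0], "grip": 1}, {"travel": [0.03, 0.1, 0.25], "angular": [0, 0, 0], "grip": 1}, {"travel": [0.03, 0.1, 0.25], "angular": [0, 0, 0], "grip": 1}, {"travel": [0.03, 0.1, 0.25], "angular": [0, 0, 0], "grip": 1}]}}

```text
time: 36.43
ee_pos: [0.5441, 0.2379, 0.2306]
tcp_rot: [179.9, -0.1, -108.5]
wrist_force: [-0.6, -0.5, -0.3]
opening: 0.0855
grasp_force: 0.0
```

Run:
```python
from h import *
c=wshot('w16.png'); C=(534,202.5),-108.5
f=c['frame'].astype(int);r,g,b=f[...,0],f[...,1],f[...,2]
d=wrect(c,(b>r+50)&(b>g+40),.09,(0,0,560,420)); print('die',d,loc(d,*C))
p=wpix(c,[[.535,.206,.078]])[0].astype(int)
d=wrect(c,(r>120)&(r>b+60),.078,(p[0]-40,p[1]-22,p[0]+40,p[1]+22),13); print('par',d,loc(d,*C))
p=wpix(c,[[.522,.168,.08]])[0].astype(int);x0,y0=p[0]-110,max(0,p[1]-90);print(x0,y0)
cv2.imwrite('pics/w16z.png',cv2.resize(c['frame'][y0:y0+195,x0:x0+220,::-1],None,fx=3,fy=3))
```

```text
[0.5441 0.2379 0.2306] [ 1.7987e+02 -1.2000e-01 -1.0846e+02] 36.43
die [522.1 168.1  48.   60.6  71.2] [36.4 -0.4]
par [536.  207.3  36.2  69.5  73. ] [-5.2  0.4]
165 22
```

View pics/w16z.png

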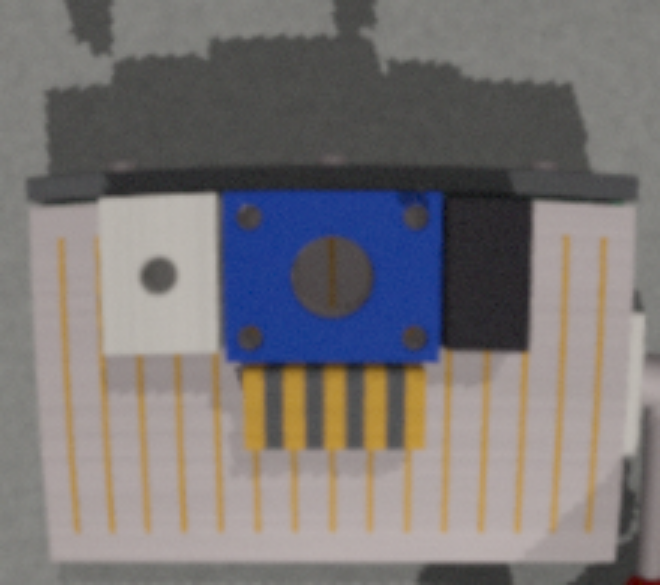

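The picture shows all four parts in place and square. The parallel spans crop (244,367) to (425,449) in front of the die.

Run:
```python
from h import *
c=load('w16.png'); C=(534,202.5),-108.5
L=lambda q,z: loc(wonz(c,np.array(q)/3+[165,22],z)[0]*1000,*C).tolist()
print('par',[L(q,.078) for q in[(244,367),(425,367),(425,449),(247,449)]])
print('die',[L(q,.09) for q in[(222,190),(442,190),(440,361),(226,361)]])
print('wide',[L(q,.082) for q in[(98,195),(219,195),(219,354),(104,354)]])
print('narrow',[L(q,.078) for q in[(443,197),(533,197),(529,351),(441,351)]])
```

```text
par [[9.0, 25.4], [9.0, -27.5], [-15.7, -28.0], [-15.7, 25.0]]
die [[60.4, 29.7], [60.3, -30.5], [12.3, -30.6], [12.3, 29.3]]
wide [[60.9, 66.6], [59.4, 31.5], [13.4, 32.2], [14.2, 66.3]]
narrow [[58.9, -32.1], [59.9, -58.3], [14.3, -58.3], [13.8, -32.2]]
```

```bash
python3 -c "
from h import *
print(ticket.job_done())"
```

```text
the job is handed in; nothing more can be done
None
```

I blocked in the die and handed the job in at about 36 s. The die is 2 mm off the rail and within 1 mm of the chuck's middle. Both stops and the parallel stand square and centred, with gaps of about 2–4 mm by the last camera view.

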